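# Load the cruet caddy

### The job

Take the two round-bottomed glass cruets out of the sloping drying rack and stand each one upright in the caddy ring of its own colour: the amber cruet in the orange ring, the green cruet in the green ring, setting it down in the ring, not dropping it in. Then, once both are in, swing the caddy's carrying handle up from the front until it stands straight up, ready to be carried, and let go. Leave everything else where it stands.

Things in the scene. Friction and masses are not known exactly. Their poses are not given: they have to be found in the camera images.
- amber_cruet_mid (a point): stoppered amber glass cruet, 0.12 kg, 124 mm tall: 68 mm ball below, straight 24 mm neck, 27 mm brass band, cork ball. Point on its axis half-way up, 28 mm above the ball centre; z runs up the neck. Bare neck to grip: 10 to 40 mm above this point; cork tip 62 mm above. Leans in the drying rack at first. In a ring it keeps whatever lean it is left at: it does not right itself
- green_cruet_mid (a point): stoppered green glass cruet, 0.12 kg, 124 mm tall: 68 mm ball below, straight 24 mm neck, 27 mm brass band, cork ball. Point on its axis half-way up, 28 mm above the ball centre; z runs up the neck. Bare neck to grip: 10 to 40 mm above this point; cork tip 62 mm above. Leans in the drying rack at first. In a ring it keeps whatever lean it is left at: it does not right itself
- amber_cruet: the amber cruet; origin at the centre of its 68 mm ball, z up its neck. Held by the neck it may swing a little about the line through the fingertips unless gripped firmly (60 N or more)
- green_cruet: the green cruet; origin at the centre of its 68 mm ball, z up its neck. Held by the neck it may swing a little about the line through the fingertips unless gripped firmly (60 N or more)
- rack: grey fixed drying rack, 120 x 200 mm; origin under its base, z up, x to its back. Places at y = +-55 mm (which cruet is where varies): wire ring for the ball (centre 72 mm up) and an 18 mm wide fork under the neck, 42 to 54 mm from the ball centre. Cruets lean 0.5 rad from vertical, necks to its -x (the robot's right). Grip necks from both sides (along y), tool tilted along the neck; lift along the neck
- caddy: cruet caddy, fixed: dark wooden base 100 x 250 x 17 mm, origin at the centre of its underside, z up, front to -x, orange ring at y = +55 mm, green ring at y = -55 mm; the handle pivots on two posts at y = +-118 mm, axis along y, 50 mm above the origin, x = 0
- orange_ring (a point): centre of the caddy's orange ring, at mid-height of its wire, 45 mm above the worktop (wire 8 mm thick, inner diameter 46 mm, open below, three thin legs). Axes as the caddy: z up, x to its back, y along the row of the two rings, 110 mm apart. A cruet seated in it has its ball centre 27 mm and its half-way point 55 mm above this point
- green_ring (a point): centre of the caddy's green ring, at mid-height of its wire, 45 mm above the worktop (wire 8 mm thick, inner diameter 46 mm, open below, three thin legs). Axes as the caddy: z up, x to its back, y along the row of the two rings, 110 mm apart. A cruet seated in it has its ball centre 27 mm and its half-way point 55 mm above this point
- handle (a joint): angle of the caddy's steel carrying handle (a U 236 mm wide with 150 mm arms): 0 lying level to the front, 1.57 rad straight up, stop at 1.62. Starts folded, 0.05 to 0.35. It stays at any angle (friction; 2 to 3 N at the grip moves it)
- handle_grip (a point): middle of the handle's wooden grip, a round bar 90 mm long, 16 mm thick, along the caddy's y, 150 mm from the pivot axis. Folded it lies 58 to 101 mm above the worktop in front of the caddy; raised 200 mm, over the cruets' tops (162 mm). The bar may turn between the fingers while it is swung
- white_mug: bystander: white mug with green leaves, 95 mm tall; origin at the centre of its underside
- tin: bystander: food tin, 75 mm wide, 58 mm tall; origin at the centre of its underside
- small_cup: bystander: small black and white cup, 53 mm tall; origin at the centre of its underside
- canister: bystander: orange canister with wooden lid, 77 mm wide, 85 mm tall; origin at the centre of its underside
- mill: bystander: dark wooden pepper mill behind the caddy, 170 mm tall; origin at the centre of its underside
Mind the look-alikes: they are no part of the job. Of the things that look like the green_cruet, the larger one is meant.

How it is judged:
By the outcome, as a careful person would: the job done as asked, in the order asked, and still so for the second after the job is handed in, with the robot touching nothing.
It also fails if it takes over 72 s, if anything falls off the work surface, if the arm or the gripper's body presses on something with over 40 N, if the wrist force passes 120 N, or if a joint passes its speed limit or range.

### The arm

A 6-joint arm with a two-finger parallel gripper is mounted at the origin on a cart in front of the work surface, level with it; the furniture and walls round the work are solid. World frame = base frame: x ahead of the robot, y to its left, z up, the work surface at z = 0. Lengths are in mm, angles in rad, forces in N, time in s.
With the tool pointing down it reaches from about 350 to 850 mm from the base axis. Payload 8.1 kg.
Tool frame: the origin (TCP) lies on the centre line of the jaws, within the pads' length; the fingertips stand 11 mm ahead of it and the grasp point (between the pads) lies 8 mm behind it (manip.tip_extent is the distance from the TCP to the fingertips, in mm); z points along the fingers, y is the line along which they close (so a half turn about z gives the same grasp; the last joint's range is limited). The gripper opens to 93 mm and grips with 3 to 60 N. Pads are 15 mm wide; open, the fingers measure 128 mm over their backs; the gripper's body (75 mm by 188 mm) begins 65 mm behind the grasp point.
Start: joints at [1.249, 0.13, 1.488, -0, 1.523, -0.085], TCP at [140.733, 583.266, 204.035] pointing down, gripper open.
Joint ranges: [-2.96, 2.96], [-0.89, 2.26], [0.02, 2.5], [-1.34, 4.48], [0, 2.73], [-2.66, 2.66]. Speed limits (rad/s): [2.39, 2.39, 2.79, 3.14, 3.14, 3.14].

### API

Orientations are given as a unit quaternion [w, x, y, z].
In Python, from rig import manip gives the robot as it stands. The module is installed in compiled form; this text tells all that it offers.
- The arm moves only by the tool carry_out, never from a script. Its argument "steps" is a list that holds one entry, the list of rows, each a list of 7 numbers: the shift along the tool's x, y, z in mm, then the turn, a rotation vector about the tool's x, y, z in degrees, then the finger opening in mm, from 0 to 93. A call has 1 to 20 rows; each row shifts and turns the commanded pose from where the row before left it, along the tool's axes as they then stand; what a row does not reach is not made up. A row lasts 1/10 s, in which the tool goes at most 50 mm and 8.59 degrees, less where a joint would pass 70% of its speed; a pose out of reach is approached as far as the arm can. A call with a gripper value outside its range is refused whole. The fingers move at their own pace and stop on an object; "newtons" is the grip in N (left out, the last holds). Time passes only in rows, so rows that do not move let the fingers close. It gives the time, the measured TCP pose, the force, the opening and the grip force at its end, in the units of the state.
- manip.read_state(): the state, without advancing time (a new reading comes with each control period).
- manip.camera(name): name is "side" or "top"; returns the picture (384x512x3 uint8, blue, green, red); there is no depth.
- manip.camera_params(name): a dict with "camera_matrix" (3x3 intrinsics, pixels), "pose" (4x4, takes a point from camera to world coordinates). Camera axes: x right, y up, looking along -z (the intrinsics and any distortion apply to the point x, -y, -z); pixel columns grow to the right and rows downward; lengths in mm; the calibration is good to about 2 mm. A picture is of the moment at which its call begins. camera_params takes no time and is no camera call.
- manip.job_done(): hands the job in; it is judged then, once.
The state is a dict: "time_s": time; "joints": joint angles; "dq": joint speeds; "joint_torque": joint torques, N m; "position": TCP position; "ee_rot": TCP orientation; "wrist_force": force on the tool from outside, world axes, zero at the start; "wrist_torque": the same for the moment, N m; "opening": finger opening in mm; "gripper_force": force on a finger pad.
Only numpy, scipy, OpenCV 4.12 (cv2) and the standard library are available. Lean on these libraries where they do the work, as an engineer would, in place of code of your own. Each camera call takes 0.05 s, during which the arm holds its last target. There are 200 camera calls.

## Working session

There is one attempt and no reset: what is moved stays moved. The work goes in short steps, Python scripts to look and compute and a tool call to move; the robot and the scene stay as the last step left them, time stands still between calls to the robot, and variables do not carry over. Pictures are saved under pics/ and viewed, at most 10 in all, crops included, and the job is handed in when it is done.

Besides the shell and the picture viewer there is one more tool, called after "Call:" as name(argument=value, ...), one argument or row to a line, values as JSON. carry_out: Moves the arm, as the interface text tells. Its arguments: {"type":"object","properties":{"steps":{"type":"array"},"newtons":{"type":"number"}},"required":["steps"]}

```bash
mkdir -p pics; python3 - <<'E'
from rig import manip
import cv2,numpy as np
np.set_printoptions(suppress=True,precision=3)
for n in("side","top"):
    cv2.imwrite(f"pics/{n}0.png",manip.camera(n)); p=manip.camera_params(n); print(n,{k:(np.array(v) if not isinstance(v,str) else v) for k,v in p.items()})
print(manip.read_state())
E
```

```text
side {'camera_matrix': array([[490.171,   0.   , 252.799],
       [  0.   , 490.171, 192.632],
       [  0.   ,   0.   ,   1.   ]]), 'pose': array([[   0.917,    0.353,   -0.189,  323.938],
       [  -0.4  ,    0.811,   -0.427, -725.247],
       [   0.003,    0.467,    0.884, 1335.011],
       [   0.   ,    0.   ,    0.   ,    1.   ]])}
top {'camera_matrix': array([[396.481,   0.   , 254.613],
       [  0.   , 396.481, 193.047],
       [  0.   ,   0.   ,   1.   ]]), 'pose': array([[   0.009,    0.995,   -0.097,  470.77 ],
       [  -1.   ,    0.01 ,    0.012, -106.482],
       [   0.012,    0.097,    0.995, 1218.622],
       [   0.   ,    0.   ,    0.   ,    1.   ]])}
{'time_s': 0.1, 'joints': array([ 1.249,  0.131,  1.489, -0.   ,  1.523, -0.085]), 'dq': array([-0.001, -0.   , -0.001,  0.001, -0.001, -0.   ]), 'joint_torque': array([  0.001, -56.134, -49.31 ,   0.077,   0.029,  -0.   ]), 'position': array([140.57 , 582.78 , 203.124]), 'ee_rot': array([-0.   ,  0.118,  0.993, -0.001]), 'wrist_force': array([ 0.523, -0.46 , -0.839]), 'wrist_torque': array([ 0.026, -0.016,  0.006]), 'gripper_force': 0.0, 'opening': 93.00863989730392}
```

View pics/side0.png

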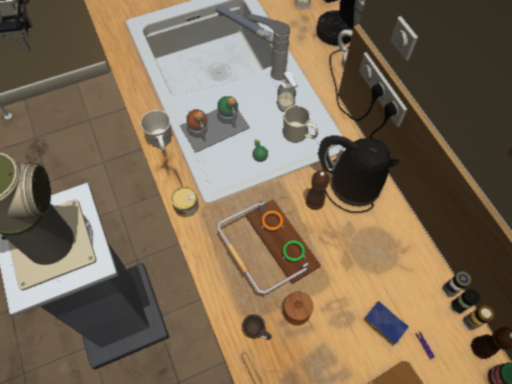

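View pics/top0.png

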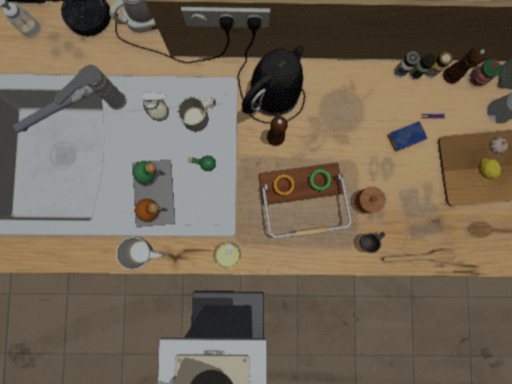

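```bash
cat > h.py <<'E'
import cv2,numpy as np
from rig import manip
np.set_printoptions(suppress=True,precision=2)
P={n:{k:np.array(v) for k,v in manip.camera_params(n).items()} for n in("side","top")}
def ray(n,uv):
    K=P[n]["camera_matrix"];T=P[n]["pose"]
    d=np.linalg.solve(K,[uv[0],uv[1],1.]);d=T[:3,:3]@(d*[1,-1,-1]);return T[:3,3],d/np.linalg.norm(d)
def plane(n,uv,z):
    o,d=ray(n,uv);return o+d*(z-o[2])/d[2]
def tri(a,b):
    (o1,d1),(o2,d2)=ray("side",a),ray("top",b)
    s=np.linalg.lstsq(np.c_[d1,-d2],o2-o1,rcond=None)[0];p,q=o1+s[0]*d1,o2+s[1]*d2
    return (p+q)/2,np.linalg.norm(p-q)
def proj(n,X):
    T=P[n]["pose"];c=T[:3,:3].T@(np.array(X)-T[:3,3])*[1,-1,-1];u=P[n]["camera_matrix"]@c;return u[:2]/u[2]
def mask(im,lo,hi,roi):
    m=cv2.inRange(cv2.cvtColor(im,cv2.COLOR_BGR2HSV),lo,hi);o=np.zeros_like(m);x0,y0,x1,y1=roi;o[y0:y1,x0:x1]=m[y0:y1,x0:x1];return o
def ellipse(m):
    c=max(cv2.findContours(m,cv2.RETR_EXTERNAL,cv2.CHAIN_APPROX_NONE)[0],key=cv2.contourArea);return cv2.fitEllipse(c)
E
python3 - <<'E'
from h import *
s=cv2.imread("pics/side0.png");t=cv2.imread("pics/top0.png")
a=cv2.resize(s[80:160,170:260],None,fx=4.4,fy=4.4,interpolation=2)
b=cv2.resize(t[150:230,125:215],None,fx=4.4,fy=4.4,interpolation=2)
c=cv2.resize(s[190:300,205:325],None,fx=2,fy=2,interpolation=2)
d=cv2.resize(t[155:245,250:370],None,fx=2,fy=2,interpolation=2)
W=np.zeros((600,800,3),np.uint8)
W[:a.shape[0],:a.shape[1]]=a;W[:b.shape[0],400:400+b.shape[1]]=b
W[360:360+c.shape[0],:c.shape[1]]=c;W[360:360+d.shape[0],400:400+d.shape[1]]=d
cv2.imwrite("pics/crop0.png",W)
rois={"side":(205,190,325,300),"top":(250,155,370,245)}
C={}
for n,im in(("side",s),("top",t)):
    for nm,lo,hi in(("orange",(8,200,150),(22,255,255)),("green",(45,150,120),(75,255,255))):
        e=ellipse(mask(im,lo,hi,rois[n]));C[n,nm]=e[0];print(n,nm,e,plane(n,e[0],45))
for nm in("orange","green"):print(nm,tri(C["side",nm],C["top",nm]))
E
```

```text
side orange ((271.9923095703125, 220.04209899902344), (17.960227966308594, 20.005870819091797), 97.6455307006836) [ 614.57 -207.07   45.  ]
side green ((293.2737121582031, 250.3849334716797), (17.692344665527344, 19.034423828125), 100.38668823242188) [ 630.35 -315.76   45.  ]
top orange ((291.9938049316406, 185.20726013183594), (1.6387428045272827, 5.412021160125732), 19.37507438659668) [ 609.97 -231.41   45.  ]
top green ((319.9027404785156, 179.42933654785156), (17.370195388793945, 18.384708404541016), 109.37213897705078) [ 628.23 -314.98   45.  ]
orange (array([ 604.07, -226.28,   92.71]), np.float64(0.4932747705451947))
green (array([ 629.42, -315.36,   44.26]), np.float64(2.2067124277984416))
```

View pics/crop0.png

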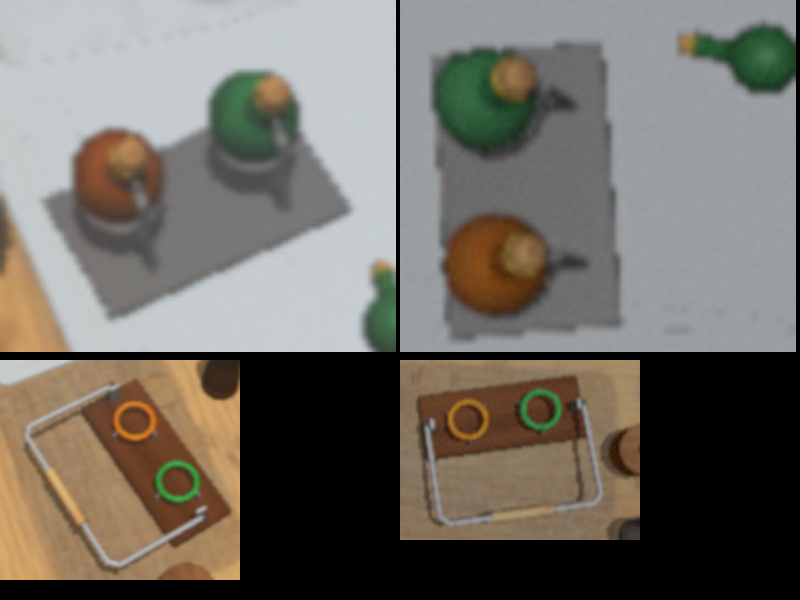

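```bash
python3 - <<'E'
from h import *
I={n:cv2.imread(f"pics/{n}0.png") for n in("side","top")}
roi={("side","amber"):(180,100,212,135),("side","green"):(213,90,242,120),("top","amber"):(130,195,165,226),("top","green"):(130,157,165,188)}
H={"amber":((2,130,20),(18,255,255)),"green":((50,90,20),(90,255,255))}
B={};Ck={}
for k in roi:
    n,c=k;im=I[n]
    g=mask(im,*H[c],roi[k]);ck=mask(im,(9,60,130),(25,200,255),roi[k])
    if c=="green": u=g|ck
    else: u=g|ck
    B[k]=cv2.minEnclosingCircle(cv2.findNonZero(g)); 
    cs=max(cv2.findContours(u,0,1)[0],key=cv2.contourArea)
    e=cv2.fitEllipse(cv2.convexHull(cs)); M=cv2.moments(ck,True);Ck[k]=(M['m10']/M['m00'],M['m01']/M['m00'])
    print(k,"circ",B[k],"ell",e,"cork",Ck[k],M['m00']); B[k]=e[0]
for c in H:
    b,rb=tri(B["side",c],B["top",c]);k,rk=tri(Ck["side",c],Ck["top",c]);d=k-b
    print(c,"ball",b,rb,"cork",k,rk,"len",np.linalg.norm(d),"lean",np.arccos(d[2]/np.linalg.norm(d)),"az",np.arctan2(d[1],d[0]))
# rack plate
m=cv2.inRange(cv2.GaussianBlur(cv2.cvtColor(I["top"],6),(3,3),0),60,135);z=np.zeros_like(m);z[155:232,128:185]=m[155:232,128:185]
z=cv2.morphologyEx(z,cv2.MORPH_CLOSE,np.ones((5,5)))
cs=max(cv2.findContours(z,0,1)[0],key=cv2.contourArea);bx=cv2.boxPoints(cv2.minAreaRect(cs))
w=np.array([plane("top",p,6) for p in bx]);print("plate",bx.tolist(),w,np.linalg.norm(np.diff(w,axis=0),axis=1),w.mean(0))
# orange ring top/side with looser mask
for n,r in(("top",(272,172,297,198)),("side",(258,205,286,235))):
    mm=mask(I[n],(10,165,130),(24,255,255),r);e=cv2.fitEllipse(cv2.convexHull(cv2.findNonZero(mm)));print(n,"orange",e,plane(n,e[0],45))
for n,r in(("top",(305,165,335,195)),("side",(275,236,312,268))):
    mm=mask(I[n],(45,130,90),(75,255,255),r);e=cv2.fitEllipse(cv2.convexHull(cv2.findNonZero(mm)));print(n,"green",e,plane(n,e[0],45))
G={}
for n,r in(("top",(285,220,338,245)),("side",(222,232,258,285))):
    mm=mask(I[n],(12,80,170) if n=="top" else (12,95,190),(26,255,255),r);cs=max(cv2.findContours(mm,0,1)[0],key=cv2.contourArea);G[n]=cv2.minAreaRect(cs);print(n,"grip",G[n])
print(tri(G["side"][0],G["top"][0]))
E
```

```text
('side', 'amber') circ ((196.2928924560547, 118.79586029052734), 8.890463829040527) ell ((196.12362670898438, 117.9674301147461), (16.345355987548828, 17.64893341064453), 68.3525161743164) cork (195.5204081632653, 114.60204081632654) 98.0
('side', 'green') circ ((225.5, 104.0), 6.500100135803223) ell ((225.82923889160156, 104.00043487548828), (11.715618133544922, 12.891885757446289), 135.95298767089844) cork (231.69444444444446, 100.02777777777777) 36.0
('top', 'amber') circ ((146.12686157226562, 209.70895385742188), 11.201619148254395) ell ((146.06724548339844, 209.63595581054688), (21.562740325927734, 22.298999786376953), 94.08160400390625) cork (151.26923076923077, 207.42307692307693) 26.0
('top', 'green') circ ((143.5, 172.0), 11.10190200805664) ell ((143.4555206298828, 172.21165466308594), (20.421350479125977, 22.086442947387695), 136.23724365234375) cork (150.16666666666666, 166.54166666666666) 24.0
amber ball [531.82 187.92  89.86] 2.6154304459096847 cork [530.6  161.81 140.9 ] 6.942312532484397 len 57.33869983076245 lean 0.4732314366772176 az -1.6174978257259018
green ball [6
[... 443 characters left out ...]
.56] [588.   189.96   6.  ]
top orange ((283.74664306640625, 184.149169921875), (20.037757873535156, 20.560094833374023), 165.4297637939453) [ 612.9  -206.77   45.  ]
side orange ((272.14093017578125, 219.55758666992188), (20.308734893798828, 21.81920623779297), 95.31182861328125) [ 615.61 -205.85   45.  ]
top green ((319.79833984375, 179.38409423828125), (19.07727813720703, 19.831764221191406), 130.2646942138672) [ 628.36 -314.67   45.  ]
side green ((293.406494140625, 250.29534912109375), (20.464492797851562, 21.74011993408203), 105.68865966796875) [ 630.81 -315.67   45.  ]Traceback (most recent call last):
  File "<stdin>", line 30, in <module>
ValueError: max() iterable argument is empty
```

```bash
python3 - <<'E'
from h import *
I={n:cv2.imread(f"pics/{n}0.png") for n in("side","top")}
roi={("side","amber"):(182,104,212,135),("side","green"):(214,92,243,122),("top","amber"):(130,195,160,226),("top","green"):(130,157,160,188)}
B={};Ck={}
px={("side","amber"):(198.7,115.3),("side","green"):(231.4,101.2),("top","amber"):(152.6,207.6),("top","green"):(150.3,167.3)}
for k in roi:
    n,c=k;m=mask(I[n],(0,75,25),(180,255,255),roi[k])
    cs=max(cv2.findContours(m,0,1)[0],key=cv2.contourArea);hull=cv2.convexHull(cs)
    e=cv2.fitEllipse(cs);mc=cv2.minEnclosingCircle(hull);print(k,e,mc,cv2.contourArea(cs));B[k]=mc[0]
for c in("amber","green"):
    b,rb=tri(B["side",c],B["top",c]);kk,rk=tri(px["side",c],px["top",c]);d=kk-b
    print(c,"ball",b,rb,"top@72",plane("top",B["top",c],72),"side@72",plane("side",B["side",c],72),"cork",kk,rk,d)
    zc=72+82*np.cos(.5);print("cork@z",plane("top",px["top",c],zc),plane("side",px["side",c],zc))
rx=np.array([-.097,.995,0]);ry=np.array([-.995,-.097,0]);o=np.array([588,190,0.])
G={}
for n,r in(("top",(285,222,338,245)),("side",(222,232,258,285))):
    h=cv2.cvtColor(I[n],40)[r[1]:r[3],r[0]:r[2]];
    d=I[n][r[1]:r[3],r[0]:r[2]].astype(int);q=((d[...,2]-d[...,0]>75)&(d[...,2]>165)).astype(np.uint8)
    cs=max(cv2.findContours(q,0,1,offset=r[:2])[0],key=cv2.contourArea);G[n]=cv2.minAreaRect(cs);print(n,"grip",G[n])
print(tri(G["side"][0],G["top"][0]))
O=np.array([621.9,-260.8,50]);cx=np.array([.990,.139,0])
for th in np.arange(.05,.4,.05):
    X=O-cx*150*np.cos(th)+[0,0,150*np.sin(th)];print(th,X,proj("side",X),proj("top",X))
E
```

```text
('side', 'amber') ((195.78213500976562, 119.04360961914062), (18.048690795898438, 19.42534065246582), 47.573421478271484) ((196.5, 119.5), 10.12432861328125) 253.0
('side', 'green') ((226.52903747558594, 104.10804748535156), (14.420233726501465, 16.487701416015625), 53.60400390625) ((227.26922607421875, 104.11538696289062), 8.758015632629395) 149.0
('top', 'amber') ((146.37620544433594, 209.65306091308594), (21.90394401550293, 22.688556671142578), 105.68778228759766) ((146.4545440673828, 209.5), 11.813121795654297) 388.5
('top', 'green') ((144.07298278808594, 171.82168579101562), (20.85870933532715, 22.570398330688477), 69.19123840332031) ((144.55535888671875, 171.2162628173828), 11.886037826538086) 363.0
amber ball [532.69 189.6   79.31] 2.431394635766243 top@72 [531.9  191.79  72.  ] side@72 [535.09 194.63  72.  ] cork [534.46 157.58 139.5 ] 1.7364605435490954 [  1.78 -32.03  60.19]
cork@z [533.36 156.69 143.96] [534.52 154.08 143.96]
green ball [640.48 194.73  95.7 ] 1.4212925326930945 top@72 [643.35 201.23  72.  ] side@72 [647.26 212.22  72.  ] cork [645.04 167.71 139.24] 1.6045771485587692 [  4.56 -27.02  43.54]
cork@z [643.49 166.67 143.96] [644.57 164.08 143.96]Traceback (most recent call last):
  File "<stdin>", line 19, in <module>
ValueError: max() iterable argument is empty
```

```bash
cat >> h.py <<'E'
from scipy.spatial.transform import Rotation as R
def q2R(q): return R.from_quat([q[1],q[2],q[3],q[0]])
def pose():
    s=manip.read_state();return np.array(s["position"]),q2R(s["ee_rot"]),s
def target_R(z,y):
    z=np.array(z,float);z/=np.linalg.norm(z);y=np.array(y,float);y-=z*(y@z);y/=np.linalg.norm(y);return R.from_matrix(np.c_[np.cross(y,z),y,z])
def delta(X,Rt=None):
    "shift in the present tool axes and in the axes after the turn; turn in deg"
    p,r,s=pose();Rt=Rt or r;d=np.array(X)-p;rv=np.degrees((r.inv()*Rt).as_rotvec())
    print("t",round(s["time_s"],1),"pos",p,"shift now",r.inv().apply(d),"after turn",Rt.inv().apply(d),"turn",rv,np.linalg.norm(rv))
RY=np.array([.995,.097,0])          # rack's -y
N=np.array([.097*np.sin(.5),-.995*np.sin(.5),np.cos(.5)])
BALL={"amber":np.array([531.5,193.7,72]),"green":np.array([641.5,203.7,72])}
RING={"amber":np.array([614.2,-206.3,45]),"green":np.array([629.6,-315.2,45])}
CX=np.array([.990,.139,0])
RT=target_R(-N,RY);RD=target_R([0,0,-1],CX)
E
python3 -c "
from h import *
X=BALL['amber']+166*N;print(X)
delta(X+[0,0,80],RT)"
```

```text
[539.22 114.51 217.68]
t 0.1 pos [140.57 582.78 203.12] shift now [-497.37 -361.83  -94.04] after turn [-397.66  351.33 -324.92] turn [-17.77  24.92  69.29] 75.74414214555819
```

Call:
carry_out(
  steps=[
    [[0, 0, -47, 0, 0, 0, 60], [0, 0, -47, 0, 0, 0, 60], [-35.5, -25.8, 0, 0, 0, 0, 60], [-35.5, -25.8, 0, 0, 0, 0, 60], [-35.5, -25.8, 0, 0, 0, 0, 60], [-35.5, -25.8, 0, 0, 0, 0, 60], [-35.5, -25.8, 0, 0, 0, 0, 60], [-35.5, -25.8, 0, 0, 0, 0, 60], [-35.5, -25.8, 0, 0, 0, 0, 60], [-35.5, -25.8, 0, 0, 0, 0, 60], [-35.5, -25.8, 0, 0, 0, 0, 60], [-35.5, -25.8, 0, 0, 0, 0, 60], [-35.5, -25.8, 0, 0, 0, 0, 60], [-35.5, -25.8, 0, 0, 0, 0, 60], [-35.5, -25.8, 0, 0, 0, 0, 60], [-35.5, -25.8, 0, 0, 0, 0, 60]],
  ],
)

```text
time_s: 1.7
position: [539.9, 113.9, 297.6]
ee_rot: [-0.0, 0.118, 0.993, -0.0]
wrist_force: [0.3, -0.2, 0.8]
opening: 60.0
gripper_force: 0.0
```

Call:
carry_out(
  steps=[
    [[0, 0, 0, -1.78, 2.49, 6.93, 60], [0, 0, 0, -1.78, 2.49, 6.93, 60], [0, 0, 0, -1.78, 2.49, 6.93, 60], [0, 0, 0, -1.78, 2.49, 6.93, 60], [0, 0, 0, -1.78, 2.49, 6.93, 60], [0, 0, 0, -1.78, 2.49, 6.93, 60], [0, 0, 0, -1.78, 2.49, 6.93, 60], [0, 0, 0, -1.78, 2.49, 6.93, 60], [0, 0, 0, -1.78, 2.49, 6.93, 60], [0, 0, 0, -1.78, 2.49, 6.93, 60], [0, 0, 0, 0, 0, 0, 60], [0, 0, 0, 0, 0, 0, 60]],
  ],
)

```text
time_s: 2.9
position: [538.9, 115.2, 297.7]
ee_rot: [-0.183, 0.65, 0.718, 0.167]
wrist_force: [0.4, 0.8, 0.7]
opening: 59.8
gripper_force: 0.0
```

```bash
python3 -c "
from h import *
X=BALL['amber']+166*N
delta(X,RT);print(manip.read_state()['joints'])
for n in ('side','top'): print(proj(n,pose()[0]))"
```

```text
t 2.9 pos [538.89 115.19 297.69] shift now [-39.01   0.15  69.87] after turn [-38.97   0.26  69.89] turn [ 0.01 -0.03  0.15] 0.15365804339225786
[-0.22  0.01  1.53  0.48  1.75 -0.27]
[199.91  90.85]
[154.48 201.39]
```

Call:
carry_out(
  steps=[
    [[-19.5, 0, 0, 0, 0, 0, 60], [-19.5, 0, 0, 0, 0, 0, 60], [0, 0, 35, 0, 0, 0, 60], [0, 0, 35, 0, 0, 0, 60], [0, 0, 30, 0, 0, 0, 60], [0, 0, 10, 0, 0, 0, 60], [0, 0, 0, 0, 0, 0, 60]],
  ],
)

```text
time_s: 3.6
position: [536.5, 135.2, 181.9]
ee_rot: [-0.184, 0.65, 0.718, 0.166]
wrist_force: [0.2, -0.2, 0.7]
opening: 59.8
gripper_force: 0.0
```

```bash
python3 -c "
from h import *
X=BALL['amber']+46*N
delta(X,RT)
W=np.zeros((480,800,3),np.uint8)
for i,(n,x,y) in enumerate((('side',160,60),('top',110,150))):
    im=manip.camera(n);cv2.imwrite(f'pics/{n}1.png',im);W[:,i*400:i*400+400]=cv2.resize(im[y:y+96,x:x+80],(400,480),interpolation=2)
cv2.imwrite('pics/c1.png',W)"
```

```text
t 3.6 pos [536.46 135.16 181.86] shift now [-1.23  0.91 78.57] after turn [-1.1   0.74 78.58] turn [-0.13 -0.09  0.14] 0.21268590941175933
```

View pics/c1.png

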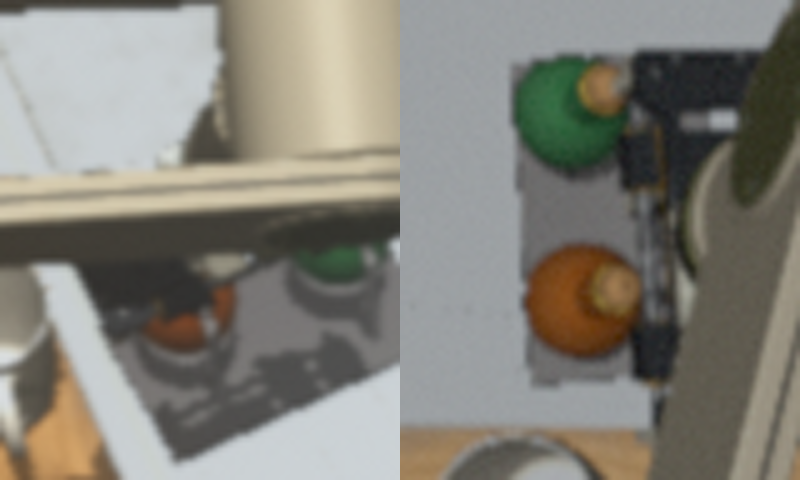

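```bash
python3 -c "
from h import *
p,r,s=pose()
for d in (-70,-40,-20,0,11):
  print(d,[ (proj('top',p+r.apply([0,y,d]))-[110,150])*5+[400,0] for y in(-30,0,30)])
for s in(0,46,81): print(s,(proj('top',BALL['amber']+s*N)-[110,150])*5+[400,0],(proj('side',BALL['amber']+s*N)-[160,60])*5)
"
```

```text
-70 [array([681.86, 321.23]), array([677.65, 260.3 ]), array([673.46, 199.71])]
-40 [array([664.12, 325.92]), array([660.07, 266.55]), array([656.04, 207.51])]
-20 [array([652.8 , 328.91]), array([648.84, 270.54]), array([644.91, 212.49])]
0 [array([641.85, 331.8 ]), array([638. , 274.4]), array([634.16, 217.31])]
11 [array([635.99, 333.35]), array([632.18, 276.47]), array([628.4 , 219.89])]
0 [578.93 298.16] [177.69 300.45]
46 [599.7  290.68] [186.87 286.75]
81 [616.52 284.61] [194.23 275.77]
```

Call:
carry_out(
  steps=[
    [[-1.2, -1.1, 20, 0, 0, 0, 60], [0, 0, 20, 0, 0, 0, 60], [0, 0, 20, 0, 0, 0, 60], [0, 0, 10, 0, 0, 0, 60], [0, 0, 8.5, 0, 0, 0, 60], [0, 0, 0, 0, 0, 0, 60], [0, 0, 0, 0, 0, 0, 30], [0, 0, 0, 0, 0, 0, 15], [0, 0, 0, 0, 0, 0, 15], [0, 0, 0, 0, 0, 0, 15]],
  ],
  newtons=10,
)

```text
time_s: 4.7
position: [533.2, 170.3, 113.9]
ee_rot: [-0.183, 0.651, 0.717, 0.167]
wrist_force: [-0.1, 0.3, 0.5]
opening: 32.8
gripper_force: 0.0
```

```bash
python3 -c "
from h import *
delta(BALL['amber']+46*N,RT);s=pose()[2];print(s['opening'],s['gripper_force'],s['wrist_force'])"
```

```text
t 4.7 pos [533.21 170.33 113.85] shift now [0.5  0.56 1.97] after turn [0.5  0.56 1.97] turn [ 0.1  -0.08  0.02] 0.12987607764174047
32.84151553820591 0.0 [-0.11  0.25  0.52]
```

Call:
carry_out(
  steps=[
    [[0, 0, 1.5, 0, 0, 0, 15], [0, 0, 0, 0, 0, 0, 15], [0, 0, 0, 0, 0, 0, 15], [0, 0, 0, 0, 0, 0, 15], [0, 0, 0, 0, 0, 0, 15]],
  ],
  newtons=10,
)

```text
time_s: 5.2
position: [533.4, 171.0, 112.8]
ee_rot: [-0.183, 0.651, 0.717, 0.167]
wrist_force: [0.2, -3.4, 5.1]
opening: 25.8
gripper_force: 10.0
```

Call:
carry_out(
  steps=[
    [[0, 0, 0, 0, 0, 0, 40], [0, 0, -3, 0, 0, 0, 40], [0, 0, -3, 0, 0, 0, 40], [0, 0, 0, 0, 0, 0, 20], [0, 0, 0, 0, 0, 0, 15], [0, 0, 0, 0, 0, 0, 15], [0, 0, 0, 0, 0, 0, 15]],
  ],
  newtons=10,
)

```text
time_s: 5.9
position: [533.1, 168.4, 117.3]
ee_rot: [-0.183, 0.651, 0.717, 0.167]
wrist_force: [0.4, 0.1, -0.5]
opening: 26.4
gripper_force: 10.0
```

Call:
carry_out(
  steps=[
    [[0, 0, 0, 0, 0, 0, 15], [0, 0, 0, 0, 0, 0, 15]],
  ],
)

```text
time_s: 6.1
position: [533.1, 168.4, 117.3]
ee_rot: [-0.183, 0.651, 0.717, 0.167]
wrist_force: [0.7, -0.1, 0.8]
opening: 26.3
gripper_force: 10.0
```

Call:
carry_out(
  steps=[
    [[0, 0, 0, 0, 0, 0, 10], [0, 0, 0, 0, 0, 0, 10], [0, 0, 0, 0, 0, 0, 10], [0, 0, 0, 0, 0, 0, 10]],
  ],
  newtons=60,
)

```text
time_s: 6.5
position: [533.1, 168.4, 117.4]
ee_rot: [-0.183, 0.651, 0.717, 0.167]
wrist_force: [0.8, -0.0, -0.6]
opening: 25.0
gripper_force: 60.0
```

```bash
python3 -c "
from h import *
s=pose()[2];print(s['opening'],s['gripper_force'],s['wrist_force'],s['wrist_torque'])
W=np.zeros((480,800,3),np.uint8)
for i,(n,x,y) in enumerate((('side',160,60),('top',110,150))):
    im=manip.camera(n);cv2.imwrite(f'pics/{n}2.png',im);W[:,i*400:i*400+400]=cv2.resize(im[y:y+96,x:x+80],(400,480),interpolation=2)
cv2.imwrite('pics/c2.png',W)"
```

```text
25.029516240687865 59.999844431877136 [ 0.83 -0.02 -0.63] [-0.23 -0.13 -0.07]
```

View pics/c2.png

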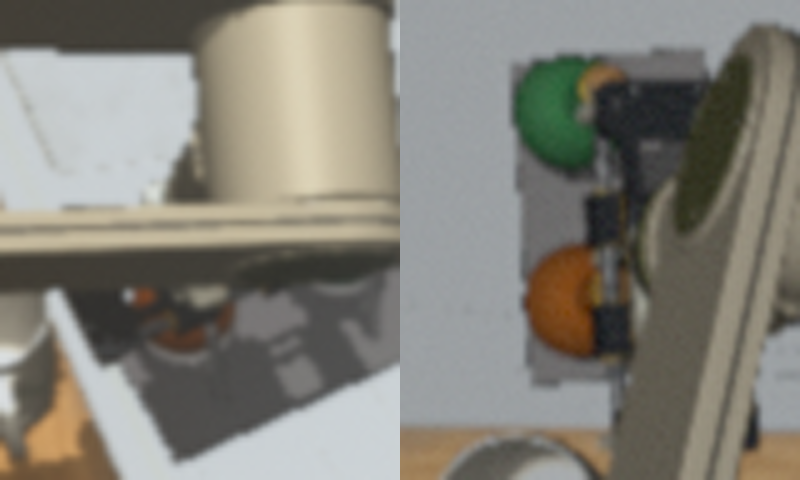

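Call:
carry_out(
  steps=[
    [[0, 0, -5, 0, 0, 0, 10], [0, 0, -10, 0, 0, 0, 10], [0, 0, -20, 0, 0, 0, 10], [0, 0, -30, 0, 0, 0, 10], [0, 0, -30, 0, 0, 0, 10], [0, 0, -30, 0, 0, 0, 10], [0, 0, -25, 0, 0, 0, 10], [0, 0, 0, 0, 0, 0, 10], [0, 0, 0, 0, 0, 0, 10]],
  ],
)

```text
time_s: 7.5
position: [540.0, 96.3, 248.7]
ee_rot: [-0.183, 0.651, 0.717, 0.167]
wrist_force: [-0.4, 0.1, -2.0]
opening: 24.9
gripper_force: 60.0
```

```bash
python3 -c "
from h import *
s=pose()[2];print(s['opening'],s['gripper_force'],s['wrist_force'],s['wrist_torque'])
X=RING['amber']+[0,0,27+52+100]
delta(X,RD)"
```

```text
24.882348504786876 59.99933481216431 [-0.36  0.1  -2.04] [-0.49  0.06 -0.01]
t 7.5 pos [540.02  96.28 248.68] shift now [-282.31   44.78 -126.33] after turn [-309.95   31.38   24.68] turn [  0.7  -28.69  -2.42] 28.799161159126985
```

Call:
carry_out(
  steps=[
    [[0, 0, 0, 0.18, -7.17, -0.6, 10], [0, 0, 0, 0.18, -7.17, -0.6, 10], [0, 0, 0, 0.18, -7.17, -0.6, 10], [0, 0, 0, 0.18, -7.17, -0.6, 10], [-20, 2, 0, 0, 0, 0, 10], [-40, 4, 0, 0, 0, 0, 10], [-40, 4, 0, 0, 0, 0, 10], [-40, 4, 0, 0, 0, 0, 10], [-40, 4, 0, 0, 0, 0, 10], [-40, 4, 0, 0, 0, 0, 10], [-40, 4, 0, 0, 0, 0, 10], [-30, 3.4, 0, 0, 0, 0, 10], [-20, 2, 0, 0, 0, 0, 10], [0, 0, 0, 0, 0, 0, 10], [0, 0, 0, 0, 0, 0, 10]],
  ],
)

```text
time_s: 9.0
position: [613.5, -205.1, 246.3]
ee_rot: [-0.002, 0.656, 0.755, -0.0]
wrist_force: [0.7, -0.2, -1.2]
opening: 25.4
gripper_force: 60.0
```

```bash
python3 -c "
from h import *
s=pose()[2];print(s['opening'],s['gripper_force'],s['wrist_force'],s['wrist_torque'])
X=RING['amber']+[0,0,27+52+60]
delta(X,RD)
p=pose()[0]
for n in('side','top'):print(n,proj(n,p-[0,0,52]),proj(n,RING['amber']))
W=np.zeros((480,800,3),np.uint8)
for i,(n,x,y) in enumerate((('side',225,150),('top',240,130))):
    im=manip.camera(n);cv2.imwrite(f'pics/{n}3.png',im);W[:,i*400:i*400+400]=cv2.resize(im[y:y+96,x:x+80],(400,480),interpolation=2)
cv2.imwrite('pics/c3.png',W)"
```

```text
25.419613582300332 59.99933123588562 [ 0.73 -0.16 -1.2 ] [-0.09  0.13 -0.11]
t 9.0 pos [ 613.49 -205.07  246.25] shift now [-1.51  0.75 62.25] after turn [-1.32  0.53 62.25] turn [-0.21 -0.18  0.04] 0.27577314452135865
side [273.43 195.81] [271.76 219.87]
top [287.99 177.09] [283.59 183.71]
```

View pics/c3.png

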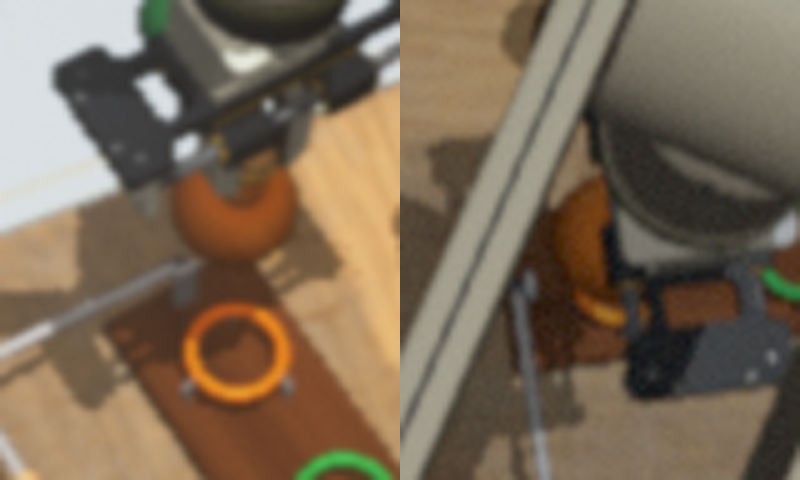

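```bash
cat >> h.py <<'E'
from scipy.optimize import least_squares
def sph(obs,x0,r=34):
    "obs: list of (cam, silhouette pixel points) -> ball centre whose tangent rays they are"
    A=[ray(n,p) for n,ps in obs for p in ps]
    o=np.array([a[0] for a in A]);d=np.array([a[1] for a in A])
    f=lambda c:np.linalg.norm(np.cross(c-o,d),axis=1)-r
    q=least_squares(f,x0,loss="soft_l1",f_scale=1.5);return q.x,np.sqrt(np.mean(q.fun**2))
def outline(im,col,roi,keep):
    d=im.astype(int);b,g,r=d[...,0],d[...,1],d[...,2]
    m=((r-b>40)&(r-g>20) if col=="amber" else (g-r>22)&(g-b>-5)&(g-r>12)).astype(np.uint8);z=np.zeros_like(m);x0,y0,x1,y1=roi;z[y0:y1,x0:x1]=m[y0:y1,x0:x1]
    cs=max(cv2.findContours(z,0,cv2.CHAIN_APPROX_NONE)[0],key=cv2.contourArea)[:,0];c=cs.astype(float)
    return np.array([p for p in c if keep(p)])
E
python3 - <<'E'
from h import *
I={k:cv2.imread(f"pics/{k}.png") for k in("side0","top0","side3","top3")}
# rest in rack: silhouettes away from the neck (side: left/top-left half; top: left half)
for c,rs,cs,rt,ct in(("amber",(182,104,212,135),(196.5,119.5),(130,195,160,226),(146.4,209.5)),("green",(214,92,243,122),(227.2,105.6),(130,157,160,188),(144.2,172.3))):
    a=outline(I["side0"],c,rs,lambda p:(p[0]<cs[0]-3 or p[1]<cs[1]-8) and p[1]<cs[1]+4);b=outline(I["top0"],c,rt,lambda p:p[0]<ct[0]+3)
    print(c,len(a),len(b),sph([("side",a),("top",b)],BALL[c]),sph([("top",b)],BALL[c])[1])
a=outline(I["side3"],"amber",(255,170,290,203),lambda p:(p[1]>194) or (p[1]>189 and (p[0]<264 or p[0]>281)))
b=outline(I["top3"],"amber",(268,160,285,187),lambda p:p[0]<276 and p[1]<185)
print(a.tolist(),b.tolist());p=pose()[0]
print(sph([("side",a),("top",b)],p-[0,0,52]),p)
E
```

```text
amber 23 38 (array([533.48, 187.37,  73.67]), np.float64(2.7084102494554814)) 0.9219869266070227
green 18 47 (array([641.62, 198.21,  71.99]), np.float64(9.25172303809257)) 7.822177534194051
[[258.0, 190.0], [259.0, 191.0], [259.0, 192.0], [259.0, 193.0], [259.0, 194.0], [260.0, 195.0], [260.0, 196.0], [261.0, 197.0], [262.0, 198.0], [263.0, 199.0], [263.0, 200.0], [264.0, 200.0], [265.0, 201.0], [266.0, 201.0], [267.0, 202.0], [268.0, 202.0], [269.0, 202.0], [270.0, 202.0], [271.0, 202.0], [272.0, 202.0], [273.0, 202.0], [274.0, 202.0], [275.0, 202.0], [276.0, 202.0], [277.0, 202.0], [278.0, 202.0], [279.0, 202.0], [280.0, 202.0], [281.0, 202.0], [282.0, 202.0], [283.0, 202.0], [284.0, 202.0], [285.0, 202.0], [286.0, 202.0], [287.0, 202.0], [288.0, 202.0], [289.0, 202.0], [289.0, 201.0], [289.0, 200.0], [289.0, 199.0], [289.0, 198.0], [289.0, 197.0], [289.0, 196.0], [289.0, 195.0], [289.0, 194.0], [289.0, 193.0], [289.0, 192.0], [289.0, 191.0], [289.0, 190.0]] [[274.0, 160.0], [274.0, 161.0], [275.0, 162.0], [274.0, 163.0], [273.0, 163.0], [272.0, 164.0], [272.0, 165.0], [273.0, 165.0], [274.0, 166.0], [273.0, 167.0], [272.0, 167.0], [273.0, 168.0], [272.0, 169.0], [271.0, 169.0], [270.0, 169.0], [271.0, 169.0], [272.0, 170.0], [272.0, 171.0], [271.0, 172.0], [270.0, 173.0], [270.0, 174.0], [270.0, 175.0], [270.0, 176.0], [270.0, 177.0], [270.0, 178.0], [269.0, 179.0], [270.0, 179.0], [271.0, 180.0], [271.0, 181.0], [270.0, 182.0], [271.0, 182.0], [272.0, 183.0], [273.0, 184.0], [275.0, 160.0]]
(array([ 624.28, -191.65,  188.21]), np.float64(5.143042874394096)) [ 613.89 -204.4   247.46]
```

```bash
python3 - <<'E'
from h import *
I={k:cv2.imread(f"pics/{k}.png") for k in("side0","top0","side3","top3")}
for k,rows,x0,x1 in(("side3",(190,194,198),255,292),("top3",(170,174,178),264,284)):
    h=cv2.cvtColor(I[k],40)
    for r in rows: print(k,r,[tuple(int(v) for v in q) for q in h[r,x0:x1:1]][::2])
h=cv2.cvtColor(I["side0"],40);print([tuple(int(v) for v in q) for q in h[106,212:244]][::2]);print(cv2.cvtColor(I["top0"],40)[172,130:160][::2].tolist())
E
```

```text
side3 190 [(21, 39, 112), (16, 79, 107), (13, 124, 97), (11, 168, 114), (11, 179, 135), (11, 189, 151), (11, 194, 155), (11, 182, 136), (12, 164, 107), (11, 172, 105), (11, 180, 109), (11, 194, 137), (11, 201, 151), (12, 196, 143), (12, 184, 122), (16, 126, 164), (17, 121, 206), (17, 116, 220), (17, 115, 222)]
side3 194 [(15, 86, 107), (16, 90, 108), (14, 110, 95), (11, 155, 97), (11, 174, 117), (12, 185, 131), (11, 189, 143), (11, 195, 152), (11, 197, 157), (11, 198, 156), (12, 199, 155), (12, 197, 150), (12, 195, 140), (12, 189, 123), (12, 163, 103), (15, 110, 111), (16, 116, 141), (16, 111, 197), (17, 112, 219)]
side3 198 [(15, 96, 114), (15, 93, 112), (15, 94, 109), (14, 106, 94), (12, 149, 87), (12, 169, 101), (11, 178, 113), (12, 183, 121), (12, 186, 126), (12, 187, 132), (12, 189, 131), (12, 187, 124), (12, 181, 111), (13, 154, 96), (15, 120, 104), (15, 118, 108), (15, 118, 110), (15, 120, 121), (16, 122, 182)]
top3 170 [(24, 33, 162), (24, 34, 156), (18, 46, 84), (17, 88, 125), (15, 121, 93), (13, 198, 89), (14, 198, 103), (14, 206, 110), (14, 207, 111), (9, 73, 59)]
top3 174 [(24, 31, 158), (23, 46, 89), (12, 155, 61), (12, 190, 59), (14, 230, 81), (14, 214, 99), (14, 222, 109), (14, 220, 116), (13, 203, 99), (7, 63, 53)]
top3 178 [(19, 39, 104), (10, 143, 57), (12, 176, 55), (13, 192, 57), (14, 232, 78), (13, 198, 98), (13, 204, 114), (13, 210, 118), (10, 188, 65), (110, 53, 29)]
[(100, 11, 206), (102, 12, 206), (102, 13, 194), (70, 49, 94), (67, 90, 94), (66, 101, 109), (66, 101, 109), (67, 78, 85), (66, 65, 79), (47, 48, 74), (30, 36, 78), (56, 30, 68), (68, 72, 82), (93, 15, 170), (100, 11, 206), (102, 12, 207)]
[[103, 11, 162], [83, 22, 104], [69, 115, 84], [67, 121, 95], [67, 114, 105], [68, 126, 107], [68, 134, 97], [68, 142, 72], [70, 147, 64], [38, 124, 66], [22, 139, 86], [23, 133, 88], [50, 104, 49], [66, 21, 62], [160, 11, 68]]
```

```bash
cat >> h.py <<'E'
def edges(im,col,roi):
    h=cv2.cvtColor(im,40).astype(int);H,S,V=h[...,0],h[...,1],h[...,2];x0,y0,x1,y1=roi
    m=(S>140)&(V>68)&(H<17) if col=="amber" else (S>45)&(H>45)&(H<90)
    z=np.zeros(m.shape,np.uint8);z[y0:y1,x0:x1]=m[y0:y1,x0:x1]
    c=max(cv2.findContours(z,0,cv2.CHAIN_APPROX_NONE)[0],key=cv2.contourArea)[:,0].astype(float)
    return c
E
python3 - <<'E'
from h import *
I={k:cv2.imread(f"pics/{k}.png") for k in("side0","top0","side3","top3")}
p=pose()[0]
def out(c,ctr): # push pixel-centre contour out to the true edge
    v=c-ctr;return c+0.5*v/np.linalg.norm(v,axis=1)[:,None]
def run(nm,sets,x0):
    obs=[(n,out(e[[k(q) for q in e]],np.array(c))) for n,e,k,c in sets]
    print(nm,[len(o[1]) for o in obs],*sph(obs,x0))
    for o in obs: print("   rms own",o[0],sph([o],x0)[1])
run("held amber",[("side",edges(I["side3"],"amber",(255,170,290,204)),lambda q:q[1]>192,(272,190)),("top",edges(I["top3"],"amber",(266,165,282,186)),lambda q:q[0]<274 and 168<q[1]<183,(284,177))],p-[0,0,52])
run("rack amber",[("side",edges(I["side0"],"amber",(182,104,212,135)),lambda q:q[0]<193 or q[1]<113 and q[0]<197,(196.5,119.5)),("top",edges(I["top0"],"amber",(130,195,162,226)),lambda q:q[0]<147,(146.4,209.5))],BALL["amber"])
run("rack green",[("side",edges(I["side0"],"green",(214,92,243,122)),lambda q:q[0]<224 or q[1]<99 and q[0]<228,(227.2,105.6)),("top",edges(I["top0"],"green",(130,157,162,190)),lambda q:q[0]<145,(144.2,172.3))],BALL["green"])
E
```

```text
held amber [31, 14] [ 614.15 -193.34  206.96] 1.4108740434955565
   rms own side 1.3365338918180079
   rms own top 5.528948318391068e-05
rack amber [20, 31] [533.13 189.5   68.54] 4.31879044647982
   rms own side 1.558588521150819
   rms own top 0.8601210408255818
rack green [24, 35] [642.12 200.75  72.39] 5.033970814976689
   rms own side 1.3499368046594837
   rms own top 5.2295522003808514
```

Call:
carry_out(
  steps=[
    [[-6.5, -0.9, 0, 0, 0, 0, 10], [-6.5, -0.9, 0, 0, 0, 0, 10], [0, 0, 25, 0, 0, 0, 10], [0, 0, 30, 0, 0, 0, 10], [0, 0, 30, 0, 0, 0, 10], [0, 0, 17, 0, 0, 0, 10], [0, 0, 0, 0, 0, 0, 10], [0, 0, 0, 0, 0, 0, 10]],
  ],
)

```text
time_s: 9.9
position: [614.6, -219.2, 147.6]
ee_rot: [-0.0, 0.656, 0.755, 0.0]
wrist_force: [0.4, -0.8, -0.6]
opening: 24.6
gripper_force: 60.0
```

```bash
python3 - <<'E'
from h import *
p,r,s=pose();print(p,s['wrist_force'])
W=np.zeros((480,800,3),np.uint8)
for i,(n,x,y) in enumerate((('side',235,165),('top',240,130))):
    im=manip.camera(n);cv2.imwrite(f'pics/{n}4.png',im);W[:,i*400:i*400+400]=cv2.resize(im[y:y+96,x:x+80],(400,480),interpolation=2)
    for z in(45,50):print(n,z,(proj(n,p-[0,0,z])-[x,y])*5+[400*i,0],"ring",(proj(n,RING['amber'])-[x,y])*5+[400*i,0])
cv2.imwrite('pics/c4.png',W)
E
```

```text
[ 614.56 -219.25  147.6 ] [ 0.4  -0.76 -0.64]
side 45 [197.97 250.24] ring [183.82 274.33]
side 50 [197.59 254.07] ring [183.82 274.33]
top 45 [649.36 255.95] ring [617.95 268.57]
top 50 [648.47 257.06] ring [617.95 268.57]
```

View pics/c4.png

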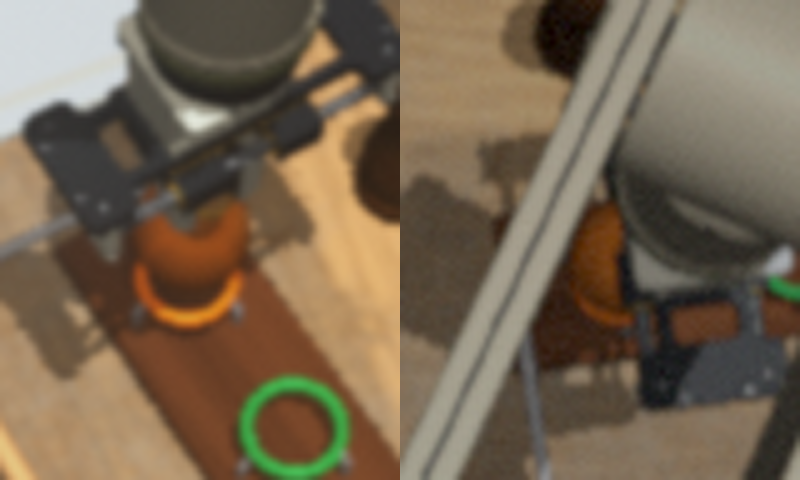

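```bash
python3 - <<'E'
from h import *
for z in(72,90,100,110):print(z,(proj('side',[614.2,-206.3,z])-[235,165])*5,(proj('top',[614.2,-206.3,z])-[240,130])*5+[400,0])
I={k:cv2.imread(f"pics/{k}.png") for k in("side4","top4")}
h=cv2.cvtColor(I["side4"],40);
for y in (210,214,218,222):print(y,[tuple(int(v) for v in q) for q in h[y,258:290:2]])
e=edges(I["top4"],"amber",(270,165,285,190));e=e[(e[:,0]<276)&(e[:,1]<188)];print(e.tolist())
E
```

```text
72 [185.58 254.5 ] [621.89 262.99]
90 [186.79 240.9 ] [624.62 259.13]
100 [187.47 233.2 ] [626.18 256.93]
110 [188.16 225.41] [627.76 254.69]
210 [(18, 40, 64), (11, 48, 59), (10, 132, 83), (11, 182, 116), (11, 198, 138), (11, 183, 139), (14, 102, 105), (15, 76, 94), (12, 150, 102), (12, 183, 103), (11, 196, 117), (11, 205, 144), (12, 203, 141), (13, 164, 129), (16, 111, 133), (15, 105, 109)]
214 [(17, 56, 95), (11, 118, 69), (11, 159, 80), (11, 190, 113), (11, 197, 133), (11, 200, 140), (12, 202, 148), (12, 204, 151), (12, 205, 149), (12, 205, 149), (12, 209, 149), (11, 203, 142), (12, 198, 117), (13, 153, 107), (15, 109, 129), (15, 113, 113)]
218 [(11, 122, 75), (11, 138, 70), (11, 198, 125), (10, 186, 103), (11, 179, 94), (11, 187, 108), (11, 192, 117), (11, 196, 122), (11, 197, 123), (11, 194, 122), (11, 193, 115), (11, 196, 108), (11, 191, 103), (11, 157, 83), (12, 137, 115), (16, 102, 172)]
222 [(11, 134, 76), (11, 138, 72), (10, 200, 139), (11, 204, 149), (11, 150, 73), (12, 148, 67), (11, 159, 72), (11, 169, 77), (12, 173, 78), (12, 164, 76), (11, 165, 79), (13, 212, 166), (14, 211, 190), (11, 172, 126), (11, 166, 123), (11, 164, 123)]
[[275.0, 177.0], [275.0, 178.0], [275.0, 179.0], [275.0, 180.0], [275.0, 181.0], [275.0, 182.0], [275.0, 183.0], [275.0, 184.0], [275.0, 185.0], [275.0, 186.0], [274.0, 187.0]]
```

Call:
carry_out(
  steps=[
    [[0, 0, 8, 0, 0, 0, 10], [0, 0, 6, 0, 0, 0, 10], [0, 0, 4, 0, 0, 0, 10], [0, 0, 2, 0, 0, 0, 10], [0, 0, 0, 0, 0, 0, 10]],
  ],
)

```text
time_s: 10.5
position: [613.8, -218.9, 126.0]
ee_rot: [-0.001, 0.656, 0.755, -0.0]
wrist_force: [-0.4, 0.3, -1.1]
opening: 24.8
gripper_force: 60.0
```

Call:
carry_out(
  steps=[
    [[0, 0, 2, 0, 0, 0, 10], [0, 0, 2, 0, 0, 0, 10], [0, 0, 0, 0, 0, 0, 10]],
  ],
)

```text
time_s: 10.8
position: [614.1, -218.9, 122.3]
ee_rot: [-0.001, 0.656, 0.755, -0.0]
wrist_force: [-0.3, 0.6, -2.1]
opening: 24.5
gripper_force: 60.0
```

Call:
carry_out(
  steps=[
    [[0, 0, 1, 0, 0, 0, 10], [0, 0, 1, 0, 0, 0, 10], [0, 0, 0, 0, 0, 0, 10]],
  ],
)

```text
time_s: 11.1
position: [614.3, -219.1, 120.7]
ee_rot: [-0.0, 0.656, 0.755, -0.0]
wrist_force: [0.3, 0.0, -1.4]
opening: 24.8
gripper_force: 60.0
```

Call:
carry_out(
  steps=[
    [[0, 0, 1, 0, 0, 0, 10], [0, 0, 0, 0, 0, 0, 10]],
  ],
)

```text
time_s: 11.3
position: [614.5, -219.5, 120.4]
ee_rot: [0.0, 0.656, 0.755, -0.0]
wrist_force: [-1.0, -0.9, 3.0]
opening: 24.8
gripper_force: 60.0
```

Call:
carry_out(
  steps=[
    [[0, 0, 1, 0, 0, 0, 10], [0, 0, 0, 0, 0, 0, 10]],
  ],
)

```text
time_s: 11.5
position: [614.8, -220.0, 120.1]
ee_rot: [0.001, 0.656, 0.755, -0.0]
wrist_force: [-2.6, -3.1, 7.2]
opening: 25.0
gripper_force: 60.0
```

Call:
carry_out(
  steps=[
    [[-1.5, -1.2, 0, 0, 0, 0, 10], [0, 0, 0, 0, 0, 0, 10], [0, 0, 0, 0, 0, 0, 10]],
  ],
)

```text
time_s: 11.8
position: [613.4, -220.8, 118.9]
ee_rot: [-0.0, 0.656, 0.755, 0.0]
wrist_force: [-0.6, -1.9, 4.1]
opening: 24.9
gripper_force: 60.0
```

Call:
carry_out(
  steps=[
    [[-1.2, -0.3, 0.5, 0, 0, 0, 10], [0, 0, 0, 0, 0, 0, 10], [0, 0, 0, 0, 0, 0, 10]],
  ],
)

```text
time_s: 12.1
position: [613.6, -221.8, 118.7]
ee_rot: [-0.0, 0.656, 0.755, 0.0]
wrist_force: [0.8, 0.9, 4.3]
opening: 25.0
gripper_force: 60.0
```

Call:
carry_out(
  steps=[
    [[0, 0, 0, 0, 0, 0, 25], [0, 0, 0, 0, 0, 0, 40], [0, 0, 0, 0, 0, 0, 50], [0, 0, 0, 0, 0, 0, 60], [0, 0, 0, 0, 0, 0, 60], [0, 0, -20, 0, 0, 0, 60], [0, 0, -35, 0, 0, 0, 60], [0, 0, -40, 0, 0, 0, 60], [0, 0, -40, 0, 0, 0, 60], [25, 0, 0, 0, 0, 0, 60], [45, 0, 0, 0, 0, 0, 60], [45, 0, 0, 0, 0, 0, 60], [45, 0, 0, 0, 0, 0, 60], [30, 0, 0, 0, 0, 0, 60], [0, 0, 0, 0, 0, 0, 60]],
  ],
  newtons=10,
)

```text
time_s: 13.6
position: [586.2, -29.9, 253.5]
ee_rot: [-0.001, 0.654, 0.756, 0.0]
wrist_force: [-0.2, -0.1, -0.7]
opening: 60.0
gripper_force: 0.0
```

```bash
python3 - <<'E'
from h import *
W=np.zeros((480,800,3),np.uint8)
for i,(n,x,y) in enumerate((('side',235,165),('top',240,130))):
    im=manip.camera(n);cv2.imwrite(f'pics/{n}5.png',im);W[:,i*400:i*400+400]=cv2.resize(im[y:y+96,x:x+80],(400,480),interpolation=2)
    print(n,[((proj(n,RING['amber']+[0,0,z])-[x,y])*5+[400*i,0]) for z in(0,27,27+80)])
cv2.imwrite('pics/c5.png',W)
E
```

```text
side [array([183.82, 274.33]), array([185.58, 254.5 ]), array([191.16, 191.54])]
top [array([617.95, 268.57]), array([621.89, 262.99]), array([634.73, 244.83])]
```

View pics/c5.png

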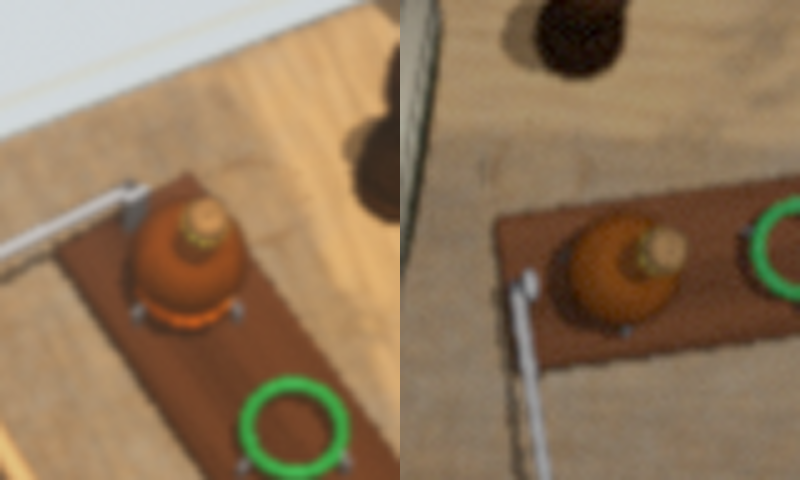

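```bash
python3 - <<'E'
from h import *
a=np.array([.006,-.225,.974]);a/=np.linalg.norm(a);B=np.array([614.2,-206.3,72])
Ra=target_R(-a,CX);delta(B+130*a+[0,0,40],Ra);print(Ra.inv().apply([0,0,-40]),Ra.as_matrix())
E
```

```text
t 13.7 pos [586.62 -33.43 253.3 ] shift now [-204.11   -0.46   14.58] after turn [-202.21    0.78  -31.4 ] turn [-1.51 12.91  0.28] 13.003554133504714
[-8.95 -0.99 38.97] [[-0.14  0.99 -0.01]
 [ 0.97  0.13  0.23]
 [ 0.22  0.02 -0.97]]
```

Call:
carry_out(
  steps=[
    [[-34, 0, 2.4, 0, 0, 0, 60], [-34, 0, 2.4, 0, 0, 0, 60], [-34, 0, 2.4, 0, 0, 0, 60], [-34, 0, 2.4, 0, 0, 0, 60], [-34, 0, 2.4, 0, 0, 0, 60], [-34, 0, 2.4, 0, 0, 0, 60], [0, 0, 0, -0.3, 2.58, 0.06, 60], [0, 0, 0, -0.3, 2.58, 0.06, 60], [0, 0, 0, -0.3, 2.58, 0.06, 60], [0, 0, 0, -0.3, 2.58, 0.06, 60], [0, 0, 0, -0.3, 2.58, 0.06, 60], [0, 0, 0, 0, 0, 0, 60], [0, 0, 0, 0, 0, 0, 60]],
  ],
)

```text
time_s: 15.0
position: [614.7, -237.5, 238.0]
ee_rot: [-0.077, 0.655, 0.748, 0.083]
wrist_force: [-0.4, 0.7, -0.6]
opening: 60.0
gripper_force: 0.0
```

```bash
python3 - <<'E'
from h import *
a=np.array([.006,-.225,.974]);a/=np.linalg.norm(a);B=np.array([614.2,-206.3,72])
Ra=target_R(-a,CX);delta(B+50*a,Ra)
E
```

```text
t 15.0 pos [ 614.68 -237.47  238.03] shift now [ -6.93  -0.39 118.79] after turn [ -7.01  -0.42 118.79] turn [-0.    0.04 -0.23] 0.23644937321829637
```

Call:
carry_out(
  steps=[
    [[-7, -0.4, 0, 0, 0, 0, 60], [0, 0, 30, 0, 0, 0, 60], [0, 0, 30, 0, 0, 0, 60], [0, 0, 25, 0, 0, 0, 60], [0, 0, 20, 0, 0, 0, 60], [0, 0, 10, 0, 0, 0, 60], [0, 0, 3, 0, 0, 0, 60], [0, 0, 0, 0, 0, 0, 60], [0, 0, 0, 0, 0, 0, 45]],
  ],
)

```text
time_s: 15.9
position: [615.9, -216.7, 123.8]
ee_rot: [-0.075, 0.654, 0.748, 0.084]
wrist_force: [-0.6, -0.3, -0.4]
opening: 55.9
gripper_force: 0.0
```

Call:
carry_out(
  steps=[
    [[0, 0, 0, 0, 0, 0, 30], [0, 0, 0, 0, 0, 0, 10], [0, 0, 0, 0, 0, 0, 10], [0, 0, 0, 0, 0, 0, 10], [0, 0, 0, 0, 0, 0, 10]],
  ],
  newtons=5,
)

```text
time_s: 16.4
position: [615.0, -216.1, 122.4]
ee_rot: [-0.077, 0.654, 0.748, 0.083]
wrist_force: [-1.4, -0.3, 1.6]
opening: 26.4
gripper_force: 5.0
```

Call:
carry_out(
  steps=[
    [[0, 0, 0, 0, 0, 0, 10], [0, 0, 0, 0, 0, 0, 10], [0, 0, 0, 0, 0, 0, 10], [1.6, 0.2, 0, 0.21, -1.85, 0, 10], [1.6, 0.2, 0, 0.21, -1.85, 0, 10], [1.6, 0.2, 0, 0.21, -1.85, 0, 10], [1.6, 0.2, 0, 0.21, -1.85, 0, 10], [1.6, 0.2, 0, 0.21, -1.85, 0, 10], [1.6, 0.2, 0, 0.21, -1.85, 0, 10], [1.6, 0.2, 0, 0.21, -1.85, 0, 10], [0, 0, 0, 0, 0, 0, 10], [0, 0, 0, 0, 0, 0, 10]],
  ],
  newtons=60,
)

```text
time_s: 17.6
position: [614.8, -204.1, 123.3]
ee_rot: [-0.001, 0.657, 0.753, -0.0]
wrist_force: [0.7, -0.6, -1.1]
opening: 24.5
gripper_force: 60.0
```

```bash
python3 - <<'E'
from h import *
delta(pose()[0],RD);s=pose()[2];print(s['wrist_force'],s['opening'])
E
```

```text
t 17.6 pos [ 614.76 -204.12  123.25] shift now [0. 0. 0.] after turn [0. 0. 0.] turn [-0.07 -0.02 -0.21] 0.2194826630614931
[ 0.73 -0.61 -1.1 ] 24.478605215832086
```

Call:
carry_out(
  steps=[
    [[0, 0, 1, 0, 0, 0, 10], [0, 0, 0, 0, 0, 0, 10], [0, 0, 0, 0, 0, 0, 10]],
  ],
)

```text
time_s: 17.9
position: [615.1, -205.3, 123.1]
ee_rot: [-0.0, 0.658, 0.753, -0.0]
wrist_force: [-1.6, 1.4, 5.2]
opening: 24.8
gripper_force: 60.0
```

Seated. Release, back off and measure the lean.

Call:
carry_out(
  steps=[
    [[0, 0, -0.5, 0, 0, 0, 10], [0, 0, 0, 0, 0, 0, 30], [0, 0, 0, 0, 0, 0, 50], [0, 0, 0, 0, 0, 0, 60], [0, 0, 0, 0, 0, 0, 60], [0, 0, 0, 0, 0, 0, 60], [0, 0, -20, 0, 0, 0, 60], [0, 0, -35, 0, 0, 0, 60], [0, 0, -40, 0, 0, 0, 60], [0, 0, -40, 0, 0, 0, 60], [25, 0, 0, 0, 0, 0, 60], [45, 0, 0, 0, 0, 0, 60], [45, 0, 0, 0, 0, 0, 60], [45, 0, 0, 0, 0, 0, 60], [40, 0, 0, 0, 0, 0, 60], [30, 0, 0, 0, 0, 0, 60], [0, 0, 0, 0, 0, 0, 60]],
  ],
  newtons=10,
)

```text
time_s: 19.6
position: [583.6, 26.9, 258.5]
ee_rot: [-0.0, 0.656, 0.755, 0.0]
wrist_force: [-0.7, -0.5, 1.0]
opening: 59.8
gripper_force: 0.0
```

```bash
python3 - <<'E'
from h import *
W=np.zeros((480,800,3),np.uint8)
for i,(n,x,y) in enumerate((('side',235,165),('top',240,130))):
    im=manip.camera(n);cv2.imwrite(f'pics/{n}6.png',im);W[:,i*400:i*400+400]=cv2.resize(im[y:y+96,x:x+80],(400,480),interpolation=2)
    # cork: low-saturation tan spot inside the amber
    h=cv2.cvtColor(im,40);roi={'side':(262,195,288,215),'top':(275,165,305,190)}[n];old=cv2.imread(f'pics/{n}5.png')
    for t,q in(('5',old),('6',im)):
        m=mask(q,(10,70,125),(20,150,255),roi)
        nl,_,st,ce=cv2.connectedComponentsWithStats(m);print(n,t,[(st[k,4],ce[k].round(2).tolist()) for k in range(1,nl) if st[k,4]>3])
    print([proj(n,RING['amber']+[0,0,z]) for z in(27,27+80)])
cv2.imwrite('pics/c6.png',W)
E
```

```text
side 5 [(np.int32(349), [276.91, 202.17])]
side 6 [(np.int32(315), [276.9, 201.29])]
[array([272.12, 215.9 ]), array([273.23, 203.31])]
top 5 [(np.int32(105), [286.92, 166.42]), (np.int32(34), [293.41, 179.32])]
top 6 [(np.int32(114), [287.01, 166.57]), (np.int32(41), [287.07, 178.76])]
[array([284.38, 182.6 ]), array([286.95, 178.97])]
```

View pics/c6.png

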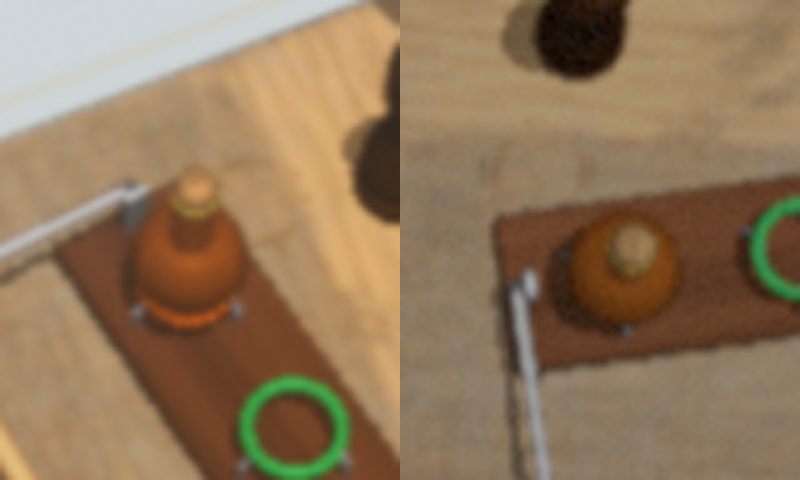

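```bash
python3 - <<'E'
from h import *
G=np.array([642.9,180.1,118.4]);delta(G+120*N,RT)
E
```

```text
t 19.7 pos [584.1   23.43 258.27] shift now [89.76 77.32 34.47] after turn [64.8  73.72 74.77] turn [-0.59 28.67  2.2 ] 28.7612511787631
```

Call:
carry_out(
  steps=[
    [[22.5, 19.3, 0, 0, 0, 0, 60], [22.5, 19.3, 0, 0, 0, 0, 60], [22.5, 19.3, 0, 0, 0, 0, 60], [22.5, 19.3, 0, 0, 0, 0, 60], [0, 0, 0, -0.12, 5.73, 0.44, 60], [0, 0, 0, -0.12, 5.73, 0.44, 60], [0, 0, 0, -0.12, 5.73, 0.44, 60], [0, 0, 0, -0.12, 5.73, 0.44, 60], [0, 0, 0, -0.12, 5.73, 0.44, 60], [0, 0, 0, 0, 0, 0, 60], [0, 0, 0, 0, 0, 0, 60]],
  ],
)

```text
time_s: 20.8
position: [648.8, 120.4, 257.2]
ee_rot: [-0.183, 0.653, 0.716, 0.165]
wrist_force: [0.6, 0.4, 0.5]
opening: 60.1
gripper_force: 0.0
```

```bash
python3 - <<'E'
from h import *
G=np.array([642.9,180.1,118.4]);delta(G,RT)
E
```

```text
t 20.8 pos [648.81 120.41 257.21] shift now [-13.59  -0.18 150.61] after turn [-13.89  -0.09 150.58] turn [ 0.06  0.12 -0.27] 0.300396471164282
```

Call:
carry_out(
  steps=[
    [[-13.8, 0, 0, 0, 0, 0, 60], [0, 0, 30, 0, 0, 0, 60], [0, 0, 30, 0, 0, 0, 60], [0, 0, 30, 0, 0, 0, 60], [0, 0, 20, 0, 0, 0, 60], [0, 0, 20, 0, 0, 0, 60], [0, 0, 10, 0, 0, 0, 60], [0, 0, 8, 0, 0, 0, 60], [0, 0, 0, 0, 0, 0, 60], [0, 0, 0, 0, 0, 0, 40]],
  ],
)

```text
time_s: 21.8
position: [643.4, 181.0, 122.5]
ee_rot: [-0.183, 0.651, 0.717, 0.167]
wrist_force: [-0.6, 0.4, 0.4]
opening: 55.8
gripper_force: 0.0
```

```bash
python3 - <<'E'
from h import *
G=np.array([642.9,180.1,118.4]);delta(G,RT);print(manip.read_state()['wrist_force'])
E
```

```text
t 21.8 pos [643.43 181.   122.45] shift now [-2.68 -0.62  3.16] after turn [-2.68 -0.61  3.16] turn [ 0.1   0.02 -0.04] 0.11007177092222567
[-0.59  0.39  0.41]
```

Call:
carry_out(
  steps=[
    [[-2.5, -0.5, 2, 0, 0, 0, 40], [0, 0, 0, 0, 0, 0, 30], [0, 0, 0, 0, 0, 0, 10], [0, 0, 0, 0, 0, 0, 10], [0, 0, 0, 0, 0, 0, 10], [0, 0, 0, 0, 0, 0, 10]],
  ],
  newtons=5,
)

```text
time_s: 22.4
position: [642.7, 179.8, 118.9]
ee_rot: [-0.183, 0.652, 0.717, 0.167]
wrist_force: [0.8, -0.6, 1.4]
opening: 26.9
gripper_force: 5.0
```

Call:
carry_out(
  steps=[
    [[0, 0, 0, 0, 0, 0, 10], [0, 0, 0, 0, 0, 0, 10], [0, 0, 0, 0, 0, 0, 10], [0, 0, 0, 0, 0, 0, 10]],
  ],
  newtons=60,
)

```text
time_s: 22.8
position: [642.8, 179.8, 118.9]
ee_rot: [-0.183, 0.652, 0.717, 0.167]
wrist_force: [0.7, -1.7, 2.5]
opening: 24.9
gripper_force: 60.0
```

Gripped. Lift along the neck smoothly.

Call:
carry_out(
  steps=[
    [[0, 0, -3, 0, 0, 0, 10], [0, 0, -6, 0, 0, 0, 10], [0, 0, -10, 0, 0, 0, 10], [0, 0, -15, 0, 0, 0, 10], [0, 0, -20, 0, 0, 0, 10], [0, 0, -20, 0, 0, 0, 10], [0, 0, -20, 0, 0, 0, 10], [0, 0, -20, 0, 0, 0, 10], [0, 0, -15, 0, 0, 0, 10], [0, 0, -10, 0, 0, 0, 10], [0, 0, -5, 0, 0, 0, 10], [0, 0, 0, 0, 0, 0, 10]],
  ],
)

```text
time_s: 24.0
position: [649.3, 110.9, 245.2]
ee_rot: [-0.183, 0.652, 0.717, 0.166]
wrist_force: [0.4, 0.2, -2.5]
opening: 24.9
gripper_force: 60.0
```

```bash
python3 - <<'E'
from h import *
s=pose()[2];print(s['wrist_force'],s['opening'])
delta(RING['green']+[0,0,27+47+120],RD)
E
```

```text
[ 0.43  0.17 -2.54] 24.90198298071403
t 24.0 pos [649.28 110.93 245.23] shift now [-373.65  -60.07 -196.96] after turn [-419.26  -78.74    6.23] turn [  0.65 -28.63  -2.48] 28.747542761645192
```

Call:
carry_out(
  steps=[
    [[0, 0, 0, 0.02, -1, -0.09, 10], [0, 0, 0, 0.05, -2, -0.18, 10], [0, 0, 0, 0.05, -2.1, -0.18, 10], [0, 0, 0, 0.05, -2.1, -0.18, 10], [0, 0, 0, 0.05, -2.1, -0.18, 10], [0, 0, 0, 0.05, -2.1, -0.18, 10], [0, 0, 0, 0.05, -2.1, -0.18, 10], [0, 0, 0, 0.05, -2.1, -0.18, 10], [0, 0, 0, 0.05, -2.1, -0.18, 10], [0, 0, 0, 0.05, -2.1, -0.18, 10], [0, 0, 0, 0.05, -2.1, -0.18, 10], [0, 0, 0, 0.05, -2.1, -0.18, 10], [0, 0, 0, 0.05, -2.1, -0.18, 10], [0, 0, 0, 0.05, -2.1, -0.18, 10], [0, 0, -10, 0.03, -1.1, -0.1, 10], [0, 0, -15, 0, 0, 0, 10], [0, 0, -20, 0, 0, 0, 10], [0, 0, -20, 0, 0, 0, 10], [0, 0, -10, 0, 0, 0, 10], [0, 0, 0, 0, 0, 0, 10]],
  ],
)

```text
time_s: 26.0
position: [650.2, 111.8, 323.1]
ee_rot: [0.005, 0.656, 0.755, -0.002]
wrist_force: [-0.8, -0.7, -0.7]
opening: 24.9
gripper_force: 60.0
```

Call:
carry_out(
  steps=[
    [[-5, -1, 0, 0, 0, 0, 10], [-10, -2, 0, 0, 0, 0, 10], [-16, -3, 0, 0, 0, 0, 10], [-22, -4, 0, 0, 0, 0, 10], [-27, -5, 0, 0, 0, 0, 10], [-31, -6, 0, 0, 0, 0, 10], [-33, -6, 0, 0, 0, 0, 10], [-33, -6, 0, 0, 0, 0, 10], [-33, -6, 0, 0, 0, 0, 10], [-33, -6, 0, 0, 0, 0, 10], [-33, -6, 0, 0, 0, 0, 10], [-31, -6, 0, 0, 0, 0, 10], [-29, -5.5, 0, 0, 0, 0, 10], [-25, -5, 0, 0, 0, 0, 10], [-20, -4, 0, 0, 0, 0, 10], [-15, -3, 0, 0, 0, 0, 10], [-10, -2, 0, 0, 0, 0, 10], [-6, -1, 0, 0, 0, 0, 10], [-3, -0.5, 0, 0, 0, 0, 10], [0, 0, 0, 0, 0, 0, 10]],
  ],
)

```text
time_s: 28.0
position: [630.3, -309.6, 324.8]
ee_rot: [0.004, 0.655, 0.755, -0.004]
wrist_force: [0.3, 0.2, -1.6]
opening: 24.8
gripper_force: 60.0
```

```bash
python3 - <<'E'
from h import *
delta(RING['green']+[0,0,27+47+40],RD)
p=pose()[0];im=manip.camera('side');cv2.imwrite('pics/side7.png',im);cv2.imwrite('pics/top7.png',manip.camera('top'))
c=proj('side',p-[0,0,47]).round().astype(int);print(proj('side',p-[0,0,47]))
h=cv2.cvtColor(im,40)
m=mask(im,(55,90,40),(75,255,175),(c[0]-25,c[1]-20,c[0]+25,c[1]+25))
nl,_,st,ce=cv2.connectedComponentsWithStats(m);print([(st[k].tolist(),ce[k]) for k in range(1,nl) if st[k,4]>20])
for y in range(c[1]-4,c[1]+16,4):print(y,[tuple(int(v) for v in q) for q in h[y,c[0]-20:c[0]+20:2]])
E
```

```text
t 28.0 pos [ 630.27 -309.57  324.83] shift now [ -3.6   -1.25 165.88] after turn [ -5.48  -1.44 165.83] turn [-0.07  0.65  0.1 ] 0.6597745993901097
[299.51 212.82]
[([286, 203, 25, 17, 262], array([298.18, 211.47]))]
209 [(19, 41, 105), (22, 42, 110), (32, 43, 96), (54, 97, 84), (59, 105, 102), (59, 110, 114), (62, 120, 119), (63, 126, 117), (61, 111, 99), (57, 104, 81), (57, 104, 81), (57, 108, 80), (60, 115, 102), (62, 123, 116), (59, 119, 116), (55, 114, 101), (23, 118, 99), (15, 140, 118), (15, 142, 113), (15, 133, 146)]
213 [(11, 156, 136), (14, 102, 130), (17, 107, 86), (51, 96, 69), (55, 106, 89), (57, 110, 100), (59, 110, 107), (61, 115, 113), (62, 121, 118), (62, 123, 120), (62, 124, 119), (62, 120, 119), (60, 116, 119), (57, 116, 119), (56, 112, 109), (46, 109, 98), (18, 127, 193), (17, 119, 229), (17, 120, 221), (17, 119, 218)]
217 [(11, 204, 151), (11, 197, 127), (11, 162, 85), (20, 108, 59), (48, 92, 64), (53, 103, 77), (55, 105, 90), (56, 109, 96), (57, 111, 99), (57, 114, 101), (58, 111, 103), (57, 113, 102), (55, 114, 98), (53, 110, 95), (40, 106, 94), (18, 128, 191), (17, 126, 224), (17, 126, 223), (18, 120, 229), (17, 122, 225)]
221 [(11, 199, 124), (11, 185, 102), (11, 151, 76), (11, 149, 77), (14, 133, 75), (21, 98, 99), (35, 90, 74), (47, 99, 72), (49, 105, 75), (50, 106, 72), (49, 110, 72), (47, 101, 71), (33, 100, 74), (18, 124, 109), (16, 133, 165), (17, 124, 225), (18, 122, 227), (17, 122, 224), (17, 124, 222), (17, 123, 228)]
225 [(11, 179, 117), (11, 101, 93), (11, 137, 78), (12, 151, 76), (11, 147, 78), (12, 141, 83), (15, 113, 140), (17, 108, 180), (16, 115, 167), (16, 116, 138), (16, 118, 115), (16, 119, 111), (16, 121, 116), (16, 121, 126), (16, 125, 129), (16, 128, 165), (17, 124, 218), (17, 122, 221), (17, 120, 219), (17, 121, 219)]
```

Call:
carry_out(
  steps=[
    [[0, 0, 0, 0, -1, 0, 10], [0, 0, 0, 0, -2, 0, 10], [0, 0, 0, 0, -2, 0, 10], [0, 0, 0, 0, -2, 0, 10], [0, 0, 0, 0, -2, 0, 10], [0, 0, 0, 0, -2, 0, 10], [0, 0, 0, 0, -0.5, 0, 10], [0, 0, 0, 0, 0, 0, 10], [0, 0, 0, 0, 0, 0, 10]],
  ],
)

```text
time_s: 29.0
position: [630.0, -309.9, 324.9]
ee_rot: [0.079, 0.652, 0.751, -0.07]
wrist_force: [0.2, 0.4, -1.8]
opening: 24.5
gripper_force: 60.0
```

```bash
python3 - <<'E'
from h import *
p,r,s=pose();print("tilt",np.degrees((RD.inv()*r).as_rotvec()),s['opening'])
delta(RING['green']+[0,-1,27+48+30])
im=manip.camera('side');h=cv2.cvtColor(im,40).astype(int);c=p+r.apply([11,0,47]);u=proj('side',c);print(c,u)
m=((h[...,0]>42)&(h[...,0]<80)&(h[...,1]>85)).astype(np.uint8)
for y in range(int(u[1])-4,int(u[1])+18,2):
    x=np.where(m[y,int(u[0])-20:int(u[0])+20])[0]+int(u[0])-20
    print(y,(x.min(),x.max(),(x.min()+x.max())/2,len(x)) if len(x) else None)
E
```

```text
tilt [  0.06 -12.15  -0.08] 24.533686412821083
t 29.0 pos [ 630.02 -309.86  324.9 ] shift now [ 30.72  -1.08 172.3 ] after turn [ 30.72  -1.08 172.3 ] turn [0. 0. 0.] 0.0
[ 629.84 -309.01  276.64] [299.2 212.9]
208 (np.int64(288), np.int64(312), np.float64(300.0), 25)
210 (np.int64(287), np.int64(312), np.float64(299.5), 26)
212 (np.int64(287), np.int64(312), np.float64(299.5), 26)
214 (np.int64(288), np.int64(312), np.float64(300.0), 25)
216 (np.int64(288), np.int64(312), np.float64(300.0), 25)
218 (np.int64(288), np.int64(311), np.float64(299.5), 24)
220 (np.int64(290), np.int64(310), np.float64(300.0), 21)
222 (np.int64(292), np.int64(308), np.float64(300.0), 17)
224 (np.int64(295), np.int64(304), np.float64(299.5), 10)
226 None
228 None
```

Call:
carry_out(
  steps=[
    [[1, 0, 5, 0, 0, 0, 10], [2, -0.1, 12, 0, 0, 0, 10], [3.7, -0.1, 20, 0, 0, 0, 10], [4, -0.2, 23, 0, 0, 0, 10], [4, -0.2, 23, 0, 0, 0, 10], [4, -0.2, 23, 0, 0, 0, 10], [4, -0.2, 23, 0, 0, 0, 10], [3.7, -0.1, 20, 0, 0, 0, 10], [2.5, 0, 13, 0, 0, 0, 10], [1.3, 0, 7, 0, 0, 0, 10], [0.5, 0, 3.3, 0, 0, 0, 10], [0, 0, 0, 0, 0, 0, 10]],
  ],
)

```text
time_s: 30.25
position: [629.8, -316.5, 150.2]
ee_rot: [0.08, 0.652, 0.751, -0.07]
wrist_force: [-0.4, 0.1, -0.5]
opening: 24.8
gripper_force: 60.0
```

```bash
python3 - <<'E'
from h import *
p,r,s=pose();print(s['wrist_force']);delta(RING['green']+[0,-1,27+48+10])
im=manip.camera('side');h=cv2.cvtColor(im,40).astype(int);c=p+r.apply([11,0,47]);u=proj('side',c);print(c,u,"down",r.inv().apply([0,0,-1]))
m=((h[...,0]>42)&(h[...,0]<80)&(h[...,1]>85)).astype(np.uint8)
for y in range(int(u[1])-10,int(u[1])+24,3):
    x=np.where(m[y,int(u[0])-20:int(u[0])+20])[0]+int(u[0])-20
    print(y,(x.min(),x.max(),(x.min()+x.max())/2,len(x)) if len(x) else None)
E
```

```text
[-0.37  0.1  -0.48]
t 30.2 pos [ 629.79 -316.49  150.15] shift now [ 4.55 -0.13 19.64] after turn [ 4.55 -0.13 19.64] turn [0. 0. 0.] 0.0
[ 629.63 -315.66  101.89] [294.61 242.81] down [0.21 0.   0.98]
232 None
235 (np.int64(286), np.int64(304), np.float64(295.0), 5)
238 (np.int64(285), np.int64(306), np.float64(295.5), 17)
241 (np.int64(284), np.int64(306), np.float64(295.0), 23)
244 (np.int64(284), np.int64(306), np.float64(295.0), 23)
247 (np.int64(284), np.int64(305), np.float64(294.5), 22)
250 (np.int64(283), np.int64(304), np.float64(293.5), 22)
253 (np.int64(283), np.int64(303), np.float64(293.0), 16)
256 (np.int64(285), np.int64(302), np.float64(293.5), 8)
259 (np.int64(288), np.int64(299), np.float64(293.5), 12)
262 None
265 None
```

Aligned. Lower 24 mm straight down, then creep.

Call:
carry_out(
  steps=[
    [[1.7, 0, 7.9, 0, 0, 0, 10], [1.5, 0, 6.9, 0, 0, 0, 10], [1, 0, 4.9, 0, 0, 0, 10], [0.6, 0, 2.9, 0, 0, 0, 10], [0.2, 0, 1, 0, 0, 0, 10], [0, 0, 0, 0, 0, 0, 10], [0, 0, 0, 0, 0, 0, 10]],
  ],
)

```text
time_s: 31.0
position: [629.8, -316.5, 126.1]
ee_rot: [0.08, 0.652, 0.751, -0.07]
wrist_force: [1.2, 0.1, -0.8]
opening: 25.2
gripper_force: 60.0
```

Call:
carry_out(
  steps=[
    [[0.2, 0, 1, 0, 0, 0, 10], [0.2, 0, 1, 0, 0, 0, 10], [0, 0, 0, 0, 0, 0, 10]],
  ],
)

```text
time_s: 31.3
position: [629.5, -316.4, 123.6]
ee_rot: [0.079, 0.652, 0.751, -0.07]
wrist_force: [-0.6, -0.6, -1.1]
opening: 24.8
gripper_force: 60.0
```

Call:
carry_out(
  steps=[
    [[0.2, 0, 1, 0, 0, 0, 10], [0.2, 0, 1, 0, 0, 0, 10], [0, 0, 0, 0, 0, 0, 10]],
  ],
)

```text
time_s: 31.6
position: [629.6, -316.6, 121.8]
ee_rot: [0.08, 0.652, 0.751, -0.07]
wrist_force: [-0.4, -0.7, -0.6]
opening: 24.8
gripper_force: 60.0
```

Call:
carry_out(
  steps=[
    [[0.2, 0, 1, 0, 0, 0, 10], [0, 0, 0, 0, 0, 0, 10], [0, 0, 0, 0, 0, 0, 10]],
  ],
)

```text
time_s: 31.9
position: [629.9, -316.9, 121.6]
ee_rot: [0.08, 0.652, 0.751, -0.07]
wrist_force: [-2.4, -0.7, 6.3]
opening: 25.0
gripper_force: 60.0
```

Call:
carry_out(
  steps=[
    [[0.2, 0, 1, 0, 0, 0, 10], [0, 0, 0, 0, 0, 0, 10], [0, 0, 0, 0, 0, 0, 10]],
  ],
)

```text
time_s: 32.2
position: [630.2, -317.3, 121.6]
ee_rot: [0.081, 0.652, 0.751, -0.07]
wrist_force: [-3.8, 0.4, 9.5]
opening: 25.0
gripper_force: 60.0
```

Call:
carry_out(
  steps=[
    [[0, -1.3, 0, 0, 0, 0, 10], [0, 0, 0, 0, 0, 0, 10], [0, 0, 0, 0, 0, 0, 10]],
  ],
)

```text
time_s: 32.5
position: [629.0, -317.1, 121.0]
ee_rot: [0.081, 0.652, 0.751, -0.07]
wrist_force: [-1.6, 0.3, 6.2]
opening: 24.9
gripper_force: 60.0
```

Call:
carry_out(
  steps=[
    [[-0.1, 0, -0.5, 0, 0, 0, 10], [0, 0, 0, 0, 0, 0, 30], [0, 0, 0, 0, 0, 0, 50], [0, 0, 0, 0, 0, 0, 60], [0, 0, 0, 0, 0, 0, 60], [0, 0, 0, 0, 0, 0, 60], [-4.2, 0, -19.6, 0, 0, 0, 60], [-7.3, 0, -34, 0, 0, 0, 60], [-8.4, 0, -39, 0, 0, 0, 60], [-8.4, 0, -39, 0, 0, 0, 60], [0, 0, 0, 0, 6, 0, 60], [0, 0, 0, 0, 6.15, 0, 60], [40, 0, 0, 0, 0, 0, 60], [45, 0, 0, 0, 0, 0, 60], [45, 0, 0, 0, 0, 0, 60], [45, 0, 0, 0, 0, 0, 60], [45, 0, 0, 0, 0, 0, 60], [45, 0, 0, 0, 0, 0, 60], [45, 0, 0, 0, 0, 0, 60], [0, 0, 0, 0, 0, 0, 60]],
  ],
  newtons=10,
)

```text
time_s: 34.5
position: [584.4, -4.4, 255.2]
ee_rot: [-0.001, 0.654, 0.757, 0.0]
wrist_force: [0.5, 0.6, -0.3]
opening: 59.8
gripper_force: 0.0
```

```bash
python3 - <<'E'
from h import *
print(pose()[0])
W=np.zeros((600,800,3),np.uint8)
for i,(n,x,y) in enumerate((('side',215,180),('top',255,155))):
    im=manip.camera(n);cv2.imwrite(f'pics/{n}8.png',im);W[:,i*400:i*400+400]=cv2.resize(im[y:y+150,x:x+100],(400,600),interpolation=2)
    for c,roi in(('amber',{'side':(262,195,288,209),'top':(278,172,296,186)}[n]),('green',{'side':(284,222,315,250),'top':(310,164,340,190)}[n])):
        m=mask(im,(10,60,115),(24,170,255),roi);nl,_,st,ce=cv2.connectedComponentsWithStats(m)
        print(n,c,[(st[k,4],ce[k].round(2).tolist()) for k in range(1,nl) if st[k,4]>3],[proj(n,RING[c]+[0,0,z]) for z in(27,27+80)])
cv2.imwrite('pics/c8.png',W)
E
```

```text
[584.4   -4.43 255.22]
side amber [(np.int32(325), [275.54, 200.97])] [array([272.12, 215.9 ]), array([273.23, 203.31])]
side green [(np.int32(602), [301.2, 231.96])] [array([293.68, 246.76]), array([296.03, 235.44])]
top amber [(np.int32(55), [286.98, 178.85])] [array([284.38, 182.6 ]), array([286.95, 178.97])]
top green [(np.int32(17), [314.47, 164.29]), (np.int32(5), [339.0, 166.0]), (np.int32(45), [326.27, 174.47])] [array([321.6 , 177.75]), array([326.91, 173.77])]
```

View pics/c8.png

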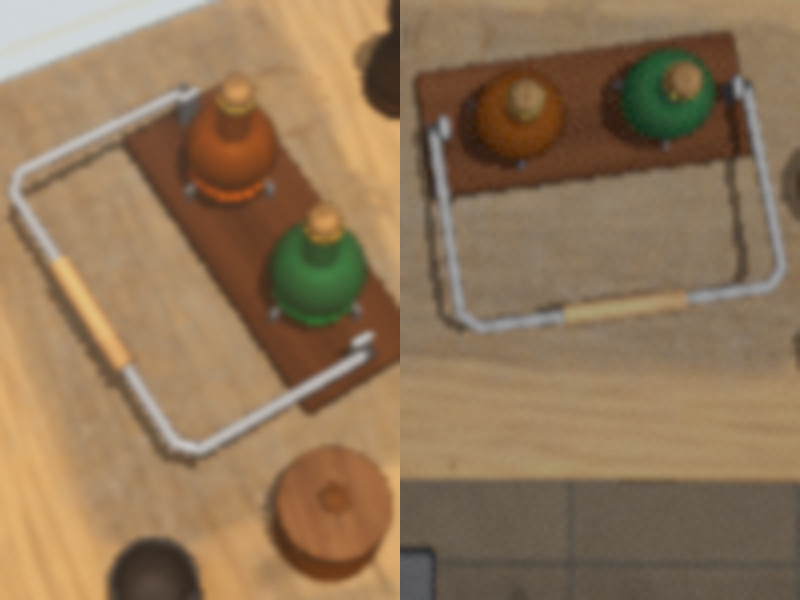

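```bash
python3 - <<'E'
from h import *
print(tri((237.7,257.9),(311.2,231.0)))
O=np.array([621.9,-260.8,50])
for th in np.arange(.05,.4,.05):
    X=O-CX*150*np.cos(th)+[0,0,150*np.sin(th)];print(round(th,2),X,proj("side",X)-[237.7,257.9],proj("top",X)-[311.2,231])
E
```

```text
(array([ 474.97, -283.9 ,   73.26]), np.float64(1.2253879536761447))
0.05 [ 473.59 -281.62   57.5 ] [-0.86  1.51] [-1.56  0.27]
0.1 [ 474.14 -281.55   64.98] [-0.76  0.47] [-1.2   0.08]
0.15 [ 475.07 -281.42   72.42] [-0.53 -0.66] [-0.86 -0.25]
0.2 [ 476.36 -281.23   79.8 ] [-0.19 -1.85] [-0.53 -0.71]
0.25 [ 478.02 -281.     87.11] [ 0.28 -3.11] [-0.22 -1.3 ]
0.3 [ 480.03 -280.72   94.33] [ 0.87 -4.43] [ 0.07 -2.03]
0.35 [ 482.4  -280.39  101.43] [ 1.57 -5.82] [ 0.34 -2.9 ]
```

```bash
python3 - <<'E'
from h import *
delta([475,-282,180],RD)
E
```

```text
t 34.6 pos [585.01  -8.83 254.97] shift now [-254.65 -147.77   75.26] after turn [-255.22 -146.93   74.97] turn [-0.05  0.03  0.2 ] 0.21405579455020954
```

Call:
carry_out(
  steps=[
    [[-36.4, -21.1, 0, 0, 0, 0, 40], [-36.4, -21.1, 0, 0, 0, 0, 40], [-36.4, -21.1, 0, 0, 0, 0, 40], [-36.4, -21.1, 0, 0, 0, 0, 40], [-36.4, -21.1, 0, 0, 0, 0, 40], [-36.4, -21.1, 0, 0, 0, 0, 40], [-36.4, -21.1, 0, 0, 0, 0, 40], [0, 0, 35, 0, 0, 0, 40], [0, 0, 40, 0, 0, 0, 40], [0, 0, 0, 0, 0, 0, 40], [0, 0, 0, 0, 0, 0, 40]],
  ],
)

```text
time_s: 35.7
position: [473.4, -283.4, 179.9]
ee_rot: [-0.001, 0.656, 0.755, -0.001]
wrist_force: [0.2, -0.7, 1.2]
opening: 40.2
gripper_force: 0.0
```

```bash
python3 - <<'E'
from h import *
delta([475,-282,64],RD)
E
```

```text
t 35.7 pos [ 473.45 -283.36  179.89] shift now [  0.99   2.07 115.88] after turn [  1.13   1.73 115.89] turn [-0.17 -0.07 -0.01] 0.18336118390455713
```

Call:
carry_out(
  steps=[
    [[1, 1.8, 25, 0, 0, 0, 40], [0, 0, 30, 0, 0, 0, 40], [0, 0, 25, 0, 0, 0, 40], [0, 0, 20, 0, 0, 0, 40], [0, 0, 10, 0, 0, 0, 40], [0, 0, 5.5, 0, 0, 0, 40], [0, 0, 0, 0, 0, 0, 40], [0, 0, 0, 0, 0, 0, 30], [0, 0, 0, 0, 0, 0, 10], [0, 0, 0, 0, 0, 0, 5], [0, 0, 0, 0, 0, 0, 5], [0, 0, 0, 0, 0, 0, 5]],
  ],
  newtons=15,
)

```text
time_s: 36.9
position: [476.0, -281.5, 64.7]
ee_rot: [-0.0, 0.656, 0.755, -0.0]
wrist_force: [0.4, -1.1, 0.3]
opening: 6.5
gripper_force: 0.0
```

Call:
carry_out(
  steps=[
    [[0, 0, 0, 0, 0, 0, 5]],
  ],
)

```text
time_s: 37.0
position: [475.9, -281.5, 64.5]
ee_rot: [-0.0, 0.656, 0.755, -0.001]
wrist_force: [0.6, 0.4, 0.1]
opening: 6.0
gripper_force: 0.0
```

```bash
python3 - <<'E'
from h import *
p,r,s=pose();print(p,s['opening'],s['gripper_force'],s['wrist_force'])
for n in('side','top'):
    old=cv2.imread(f'pics/{n}8.png');im=manip.camera(n);cv2.imwrite(f'pics/{n}9.png',im)
    print(n,"tcp",proj(n,p),"tip",proj(n,p-[0,0,11]),"grasp",proj(n,p+[0,0,8]))
    for nm,q in(('8',old),('9',im)):
        h=cv2.cvtColor(q,40)
        if n=='side': print(nm,[(x,h[258,x].tolist()) for x in range(226,252,2)])
        else: print(nm,[(y,h[y,311].tolist()) for y in range(216,244,2)]);print(nm,[(y,h[y,330].tolist()) for y in range(216,244,2)])
E
```

```text
[ 475.91 -281.48   64.53] 5.956415442008713 0.0 [0.57 0.36 0.12]
side tcp [237.53 258.16] tip [237.63 259.55] grasp [237.46 257.13]
8 [(226, [16, 99, 181]), (228, [16, 101, 171]), (230, [16, 104, 137]), (232, [16, 102, 110]), (234, [15, 123, 141]), (236, [17, 124, 212]), (238, [20, 113, 223]), (240, [16, 126, 201]), (242, [16, 109, 169]), (244, [16, 105, 170]), (246, [16, 101, 170]), (248, [16, 102, 172]), (250, [16, 99, 167])]
9 [(226, [16, 75, 92]), (228, [15, 32, 96]), (230, [15, 16, 98]), (232, [17, 110, 88]), (234, [17, 77, 53]), (236, [18, 72, 46]), (238, [15, 108, 78]), (240, [14, 129, 107]), (242, [16, 102, 95]), (244, [15, 105, 97]), (246, [15, 103, 97]), (248, [15, 102, 100]), (250, [15, 105, 107])]
top tcp [309.95 230.47] tip [309.38 230.48] grasp [310.37 230.46]
8 [(216, [17, 72, 141]), (218, [17, 76, 137]), (220, [17, 74, 138]), (222, [16, 78, 138]), (224, [16, 82, 130]), (226, [16, 84, 139]), (228, [16, 92, 128]), (230, [18, 97, 163]), (232, [21, 84, 169]), (234, [16, 96, 146]), (236, [17, 79, 138]), (238, [16, 78, 137]), (240, [17, 73, 139]), (242, [15, 78, 141])]
8 [(
[... 223 characters left out ...]
, [17, 77, 136]), (238, [16, 79, 133]), (240, [16, 83, 139]), (242, [17, 85, 138])]
9 [(216, [22, 48, 79]), (218, [19, 44, 99]), (220, [22, 39, 143]), (222, [21, 38, 159]), (224, [22, 37, 158]), (226, [24, 35, 140]), (228, [24, 32, 110]), (230, [20, 39, 136]), (232, [22, 37, 159]), (234, [22, 37, 159]), (236, [22, 41, 142]), (238, [23, 43, 94]), (240, [25, 44, 64]), (242, [23, 41, 81])]
9 [(216, [27, 29, 166]), (218, [28, 26, 167]), (220, [28, 27, 167]), (222, [23, 34, 166]), (224, [22, 36, 164]), (226, [23, 38, 159]), (228, [23, 40, 154]), (230, [20, 39, 152]), (232, [23, 42, 147]), (234, [21, 42, 145]), (236, [21, 39, 139]), (238, [22, 42, 135]), (240, [21, 42, 128]), (242, [20, 46, 123])]
```

```bash
python3 - <<'E'
from h import *
O=np.array([621.9,-260.8,50]);CY=np.array([-.139,.99,0])
def X(th,t):return O-CX*150*np.cos(th)+[0,0,150*np.sin(th)]+t*CY
for n in('side','top'):
  for t in(-85,-70,70,85):
    for nm in('8','9'):
        h=cv2.cvtColor(cv2.imread(f'pics/{n}{nm}.png'),40);u0=proj(n,X(.14,t));d=proj(n,X(.2,t)+[15,0,0])-u0
        # scan along image normal to the bar
        a=proj(n,X(.14,t+5))-proj(n,X(.14,t-5));v=np.array([-a[1],a[0]])/np.linalg.norm(a)
        out=[]
        for k in range(-7,8):
            q=(u0+k*v).round().astype(int);out.append((int(h[q[1],q[0],1]),int(h[q[1],q[0],2])))
        print(n,t,nm,u0.round(1),v.round(2),out)
  print([ (th,proj(n,X(th,0)).round(1)) for th in(0,.14,.3)])
E
```

```text
side -85 8 [253.5 283.3] [ 0.84 -0.54] [(113, 173), (113, 171), (110, 157), (106, 113), (105, 112), (62, 136), (28, 163), (17, 178), (19, 188), (63, 175), (91, 171), (101, 172), (99, 170), (98, 169), (98, 169)]
side -85 9 [253.5 283.3] [ 0.84 -0.54] [(116, 169), (115, 166), (109, 152), (108, 109), (105, 107), (60, 131), (27, 159), (17, 175), (17, 183), (62, 170), (93, 168), (100, 168), (99, 167), (99, 165), (99, 165)]
side -70 8 [250.5 278.6] [ 0.84 -0.54] [(102, 168), (102, 168), (98, 151), (98, 127), (107, 121), (87, 140), (28, 173), (16, 187), (22, 185), (45, 170), (91, 165), (94, 165), (98, 164), (98, 166), (98, 166)]
side -70 9 [250.5 278.6] [ 0.84 -0.54] [(102, 163), (102, 163), (97, 147), (99, 121), (106, 116), (87, 135), (26, 168), (15, 183), (20, 179), (45, 166), (91, 160), (92, 160), (97, 160), (100, 161), (100, 161)]
side 70 8 [224.3 237.2] [ 0.84 -0.54] [(116, 178), (114, 164), (111, 140), (109, 117), (95, 126), (41, 162), (41, 162), (15, 187), (23, 179), (78, 157), (100, 161), (103, 163), (103, 163), (98, 166), (95, 171)]
side 70 9 [224.3 237.2] [ 0.84 -0.54] [(64, 48), 
[... 1612 characters left out ...]
), (75, 129), (77, 129), (71, 132)]
top 70 9 [286.3 234. ] [-0.13 -0.99] [(90, 85), (88, 84), (84, 88), (92, 89), (74, 89), (33, 94), (10, 98), (17, 92), (56, 87), (80, 83), (89, 83), (80, 80), (84, 79), (87, 79), (77, 80)]
top 85 8 [281.1 234.7] [-0.13 -0.99] [(84, 142), (86, 142), (89, 138), (87, 138), (84, 139), (36, 142), (2, 152), (3, 149), (23, 123), (72, 124), (75, 132), (71, 132), (71, 132), (72, 131), (72, 135)]
top 85 9 [281.1 234.7] [-0.13 -0.99] [(94, 87), (98, 91), (91, 87), (92, 86), (89, 86), (40, 90), (5, 95), (8, 97), (40, 90), (83, 89), (78, 85), (76, 84), (80, 80), (79, 81), (90, 79)]
[(0, array([309.3, 231.3])), (0.14, array([310.3, 230.8])), (0.3, array([311.3, 229. ]))]
```

Call:
carry_out(
  steps=[
    [[0, 0, -4, 0, 0, 0, 5], [0, 0, -4, 0, 0, 0, 5], [0, 0, 0, 0, 0, 0, 5]],
  ],
)

```text
time_s: 37.4
position: [476.5, -281.9, 73.5]
ee_rot: [0.0, 0.656, 0.755, -0.0]
wrist_force: [1.1, -0.2, 0.1]
opening: 5.5
gripper_force: 0.0
```

Call:
carry_out(
  steps=[
    [[0, 4, 0, 0, 0, 0, 5], [0, 4, 0, 0, 0, 0, 5], [0, 0, 0, 0, 0, 0, 5]],
  ],
)

```text
time_s: 37.7
position: [484.4, -280.2, 72.4]
ee_rot: [-0.0, 0.656, 0.755, -0.0]
wrist_force: [0.1, -0.2, 0.1]
opening: 4.9
gripper_force: 0.0
```

Call:
carry_out(
  steps=[
    [[0, -4, 0, 0, 0, 0, 5], [0, -4, 0, 0, 0, 0, 5], [0, -4, 0, 0, 0, 0, 5], [0, -4, 0, 0, 0, 0, 5], [0, 0, 0, 0, 0, 0, 5]],
  ],
)

```text
time_s: 38.2
position: [467.4, -282.7, 72.5]
ee_rot: [-0.0, 0.656, 0.755, -0.001]
wrist_force: [-0.3, 0.1, 0.3]
opening: 5.0
gripper_force: 0.0
```

```bash
python3 - <<'E'
from h import *
O=np.array([621.9,-260.8,50]);CY=np.array([-.139,.99,0])
def X(th,t):return O-CX*150*np.cos(th)+[0,0,150*np.sin(th)]+t*CY
n='side';cv2.imwrite('pics/side10.png',manip.camera('side'))
for t in(-70,-38,-25,0):
    for nm in('8','9','10'):
        h=cv2.cvtColor(cv2.imread(f'pics/{n}{nm}.png'),40);u0=proj(n,X(.14,t))
        a=proj(n,X(.14,t+5))-proj(n,X(.14,t-5));v=np.array([-a[1],a[0]])/np.linalg.norm(a)
        print(t,nm,u0.round(1),[h[tuple((u0+k*v).round().astype(int)[::-1])].tolist() for k in range(-6,7)])
E
```

```text
-70 8 [250.5 278.6] [[16, 102, 168], [16, 98, 151], [15, 98, 127], [15, 107, 121], [15, 87, 140], [13, 28, 173], [13, 16, 187], [13, 22, 185], [15, 45, 170], [16, 91, 165], [16, 94, 165], [16, 98, 164], [16, 98, 166]]
-70 9 [250.5 278.6] [[16, 102, 163], [16, 97, 147], [15, 99, 121], [15, 106, 116], [15, 87, 135], [12, 26, 168], [14, 15, 183], [13, 20, 179], [14, 45, 166], [16, 91, 160], [16, 92, 160], [16, 97, 160], [16, 100, 161]]
-70 10 [250.5 278.6] [[16, 102, 162], [15, 98, 148], [15, 99, 121], [16, 109, 117], [15, 87, 135], [14, 26, 168], [14, 15, 183], [13, 20, 180], [15, 43, 165], [16, 91, 160], [16, 94, 160], [16, 97, 161], [16, 99, 162]]
-38 8 [244.3 268.8] [[16, 107, 136], [16, 108, 113], [15, 111, 108], [15, 131, 150], [15, 133, 190], [15, 131, 207], [16, 128, 220], [16, 129, 217], [15, 131, 200], [15, 116, 167], [16, 108, 167], [16, 100, 171], [16, 100, 171]]
-38 9 [244.3 268.8] [[16, 106, 130], [16, 106, 106], [15, 108, 102], [15, 130, 145], [15, 134, 183], [16, 131, 202], [16, 129, 216], [16, 131, 212], [15, 132, 195], [15, 116, 162], [16, 109, 162], [16, 100, 164], [1
[... 853 characters left out ...]
 174], [15, 127, 148], [15, 110, 116], [16, 108, 109], [16, 103, 139]]
0 8 [237.1 257.5] [[16, 96, 133], [16, 97, 110], [16, 102, 110], [15, 127, 156], [15, 127, 156], [17, 124, 212], [20, 114, 224], [19, 119, 221], [16, 122, 193], [16, 111, 173], [16, 103, 169], [16, 100, 169], [16, 110, 170]]
0 9 [237.1 257.5] [[16, 93, 99], [17, 98, 78], [15, 93, 66], [16, 87, 50], [16, 87, 50], [18, 72, 46], [16, 74, 45], [15, 90, 51], [15, 68, 45], [15, 78, 46], [15, 57, 45], [15, 70, 44], [18, 58, 53]]
0 10 [237.1 257.5] [[15, 89, 80], [17, 77, 63], [16, 73, 77], [16, 90, 79], [16, 90, 79], [14, 113, 79], [15, 104, 59], [14, 91, 70], [18, 70, 55], [17, 70, 73], [18, 54, 71], [17, 65, 83], [18, 80, 73]]
```

Call:
carry_out(
  steps=[
    [[0, 5, 0, 0, 0, 0, 20], [0, 6, 0, 0, 0, 0, 40], [0, 0, 0, 0, 0, 0, 45], [0, 0, 0, 0, 0, 0, 45], [0, 0, 0, 0, 0, 0, 45], [0, 0, -8, 0, 0, 0, 45], [0, 0, -8, 0, 0, 0, 45], [0, 0, 0, 0, 0, 0, 45], [0, 0, 0, 0, 0, 0, 25], [0, 0, 0, 0, 0, 0, 10], [0, 0, 0, 0, 0, 0, 10], [0, 0, 0, 0, 0, 0, 10], [0, 0, 0, 0, 0, 0, 10]],
  ],
  newtons=15,
)

```text
time_s: 39.55
position: [478.8, -281.0, 88.2]
ee_rot: [-0.001, 0.656, 0.755, -0.001]
wrist_force: [-0.7, 0.9, 0.1]
opening: 11.6
gripper_force: 0.0
```

```bash
python3 - <<'E'
from h import *
from scipy.ndimage import map_coordinates as mc
print(manip.read_state()['opening'],manip.read_state()['gripper_force'])
O=np.array([621.9,-260.8,50]);CY=np.array([-.139,.99,0])
def X(th,t):return O-CX*150*np.cos(th)+[0,0,150*np.sin(th)]+t*CY
E={}
for n in('side','top'):
    S=cv2.cvtColor(cv2.imread(f'pics/{n}8.png'),40)[...,1].astype(float)
    a,b=proj(n,X(.14,-100)),proj(n,X(.14,100));L=np.linalg.norm(b-a);d=(b-a)/L;v=np.array([-d[1],d[0]])
    # line centre from steel low-saturation valley at both outer stretches
    k=np.arange(-6,6.1,.25);off=[]
    for f in(.08,.12,.16,.20,.80,.84,.88,.92):
        q=a+(b-a)*f;pr=mc(S,[q[1]+k*v[1],q[0]+k*v[0]],order=1);w=np.clip(60-pr,0,None);off.append((f,(w*k).sum()/w.sum()))
    off=np.array(off);c=np.polyfit(off[:,0],off[:,1],1);print(n,off[:,1].round(2),c)
    f=np.linspace(0.05,.95,400);q=a+np.outer(f,b-a)+np.outer(np.polyval(c,f),v);s=mc(S,[q[:,1],q[:,0]],order=1)
    mid=(f>.3)&(f<.7);th=.5*(np.median(s[mid])+np.median(s[(f<.2)|(f>.8)]));w=np.where(s>th)[0];w=w[(f[w]>.2)&(f[w]<.8)]
    e0,e1=q[w[0]],q[w[-1]];E[n]=(e0,e1);print(n,"ends",e0,e1,f[w[0]],f[w[-1]])
for i in(0,1):print(tri(E['side'][i],E['top'][i]))
print(tri((E['side'][0]+E['side'][1])/2,(E['top'][0]+E['top'][1])/2))
E
```

```text
11.567773866558907 0.0
side [ 0.17  0.2   0.23  0.21 -0.09 -0.14 -0.16 -0.21] [-0.49  0.27]
side ends [245.95 271.18] [228.75 244.44] 0.28233082706766915 0.7357142857142857
top [-0.14 -0.18 -0.26 -0.29 -0.59 -0.79 -0.7  -0.64] [-0.64 -0.13]
top ends [326.37 228.99] [295.54 233.37] 0.26428571428571423 0.7154135338345864
(array([ 480.88, -327.61,   73.66]), np.float64(0.7513492075599298))
(array([ 467.57, -238.5 ,   74.68]), np.float64(0.786479021962851))
(array([ 474.33, -283.2 ,   72.99]), np.float64(1.0075001337025489))
```

```bash
python3 - <<'E'
from h import *
O=np.array([621.9,-260.8,50]);CY=np.array([-.139,.99,0])
def X(th,t):return O-CX*150*np.cos(th)+[0,0,150*np.sin(th)]+t*CY
I={}
for n in('side','top'):
    I[n]=manip.camera(n);cv2.imwrite(f'pics/{n}11.png',I[n])
    old=cv2.imread(f'pics/{n}8.png')
    for t in(-100,-70,-38,-20,20,38,70,100):
        u0=proj(n,X(.14,t));a=proj(n,X(.14,t+5))-proj(n,X(.14,t-5));v=np.array([-a[1],a[0]])/np.linalg.norm(a)
        f=lambda im:[int(cv2.cvtColor(im,40)[tuple((u0+k*v).round().astype(int)[::-1])][1]) for k in range(-5,6)]
        print(n,t,f(old),f(I[n]))
p,r,s=pose();print(p,s['joints'],s['opening'])
# dark gripper pixels: where is the body seen vs where it should be
for n in('side','top'):
    h=cv2.cvtColor(I[n],40);m=(h[...,2]<60)&(h[...,1]<110);z=np.zeros(m.shape,bool);u=proj(n,p+[0,0,73]).astype(int);z[u[1]-50:u[1]+50,u[0]-50:u[0]+50]=1
    nl,_,st,ce=cv2.connectedComponentsWithStats((m&z).astype(np.uint8));k=1+np.argmax(st[1:,4]);print(n,"expected body centre",u,"dark blob",st[k],ce[k],[proj(n,p+r.apply([0,s_,-73])).round(0) for s_ in(-94,94)])
E
```

```text
side -100 [99, 100, 98, 69, 34, 23, 22, 45, 96, 103, 101] [99, 100, 97, 68, 35, 20, 20, 45, 97, 102, 102]
side -70 [98, 98, 107, 87, 28, 16, 22, 45, 91, 94, 98] [96, 100, 109, 86, 26, 15, 21, 45, 89, 92, 97]
side -38 [108, 111, 131, 133, 131, 128, 129, 131, 116, 108, 100] [107, 111, 132, 134, 133, 129, 131, 132, 117, 109, 100]
side -20 [105, 109, 110, 124, 125, 115, 121, 119, 119, 107, 105] [103, 109, 110, 126, 125, 119, 123, 129, 129, 114, 108]
side 20 [108, 108, 127, 129, 117, 117, 115, 120, 113, 100, 102] [18, 23, 72, 74, 35, 35, 27, 23, 27, 34, 29]
side 38 [107, 118, 130, 130, 124, 114, 117, 118, 106, 93, 94] [28, 43, 48, 46, 47, 41, 42, 28, 32, 23, 29]
side 70 [111, 109, 95, 41, 41, 15, 23, 78, 100, 103, 103] [64, 49, 52, 50, 50, 47, 43, 51, 67, 91, 91]
side 100 [97, 100, 95, 80, 26, 17, 47, 90, 93, 99, 103] [101, 103, 98, 89, 48, 46, 56, 65, 64, 66, 69]
top -100 [78, 79, 77, 35, 2, 7, 34, 68, 76, 77, 74] [36, 36, 32, 31, 29, 29, 29, 27, 28, 29, 34]
top -70 [69, 69, 74, 52, 17, 5, 12, 51, 71, 71, 74] [40, 40, 41, 37, 40, 41, 38, 39, 38, 37, 36]
top -38 [76, 83, 101, 101, 96, 102
[... 195 characters left out ...]
, 86, 97, 104, 86, 71, 71] [37, 37, 35, 39, 36, 39, 42, 45, 48, 43, 50]
top 38 [87, 90, 100, 100, 89, 84, 92, 103, 84, 70, 61] [44, 45, 53, 36, 31, 47, 50, 54, 71, 73, 67]
top 70 [82, 83, 70, 26, 3, 11, 55, 82, 79, 78, 75] [93, 91, 73, 27, 13, 19, 53, 84, 77, 79, 84]
top 100 [90, 91, 55, 14, 2, 18, 65, 82, 71, 67, 67] [103, 91, 63, 17, 5, 29, 78, 87, 78, 77, 71]
[ 478.86 -281.     88.36] [-0.62  0.1   1.74 -0.    1.31 -0.76] 10.351330202590114
side expected body centre [237 244] dark blob [200 209  76  55 843] [237.76 238.81] [array([206., 263.]), array([269., 227.])]
top expected body centre [315 229] dark blob [266 189  61  90 397] [296.56 233.87] [array([320., 265.]), array([310., 194.])]
```

Call:
carry_out(
  steps=[
    [[0, 0, -20, 0, 0, 0, 5], [-1, -4.4, 0, 0, 0, 0, 5], [0, 0, 6, 0, 0, 0, 5], [0, 0, 6, 0, 0, 0, 5], [0, 0, 4, 0, 0, 0, 5], [0, 0, 4, 0, 0, 0, 5], [0, 0, 0, 0, 0, 0, 5], [0, 0, 0, 0, 0, 0, 5]],
  ],
)

```text
time_s: 40.45
position: [474.6, -282.5, 88.1]
ee_rot: [-0.001, 0.656, 0.755, -0.001]
wrist_force: [-0.4, -0.1, -0.8]
opening: 5.0
gripper_force: 0.0
```

Call:
carry_out(
  steps=[
    [[0, 0, 4, 0, 0, 0, 5], [0, 0, 4, 0, 0, 0, 5], [0, 0, 4, 0, 0, 0, 5], [0, 0, 4, 0, 0, 0, 5], [0, 0, 0, 0, 0, 0, 5]],
  ],
)

```text
time_s: 40.95
position: [474.2, -282.3, 71.6]
ee_rot: [-0.001, 0.656, 0.755, -0.001]
wrist_force: [-0.3, -0.6, 0.6]
opening: 5.1
gripper_force: 0.0
```

```bash
python3 - <<'E'
from h import *
O=np.array([621.9,-260.8,50]);CY=np.array([-.139,.99,0])
def X(th,t):return O-CX*150*np.cos(th)+[0,0,150*np.sin(th)]+t*CY
p,r,s=pose();print(p,s['wrist_force'],s['wrist_torque'],s['opening'])
im=manip.camera('side');cv2.imwrite('pics/side12.png',im);manip.camera('top')
for t in(-100,-70,-38):
    u0=proj('side',X(.14,t));a=proj('side',X(.14,t+5))-proj('side',X(.14,t-5));v=np.array([-a[1],a[0]])/np.linalg.norm(a)
    print(t,[int(cv2.cvtColor(im,40)[tuple((u0+k*v).round().astype(int)[::-1])][1]) for k in range(-5,6)])
E
```

```text
[ 474.16 -282.3    71.56] [-0.35 -0.6   0.61] [-0.06  0.04 -0.03] 5.128462040585297
-100 [99, 99, 96, 68, 35, 21, 20, 45, 97, 101, 102]
-70 [96, 98, 108, 87, 26, 14, 20, 45, 90, 94, 97]
-38 [107, 109, 132, 134, 131, 128, 131, 132, 116, 108, 99]
```

Call:
carry_out(
  steps=[
    [[0, 0, -10, 0, 0, 0, 25], [0, 0, -15, 0, 0, 0, 45], [0, 0, 0, 0, 0, 0, 45], [0, 0, 0, 0, 0, 0, 45], [0, 0, 15, 0, 0, 0, 45], [0, 0, 15, 0, 0, 0, 45], [0, 0, 10, 0, 0, 0, 45], [0, 0, 6, 0, 0, 0, 45], [0, 0, 4, 0, 0, 0, 45], [0, 0, 0, 0, 0, 0, 45]],
  ],
)

```text
time_s: 42.05
position: [474.2, -282.4, 46.6]
ee_rot: [-0.001, 0.656, 0.755, -0.001]
wrist_force: [-0.3, -0.2, -0.0]
opening: 45.0
gripper_force: 0.0
```

Call:
carry_out(
  steps=[
    [[0, 0, 0, 0, 0, 0, 30], [0, 0, 0, 0, 0, 0, 10], [0, 0, 0, 0, 0, 0, 5], [0, 0, 0, 0, 0, 0, 5], [0, 0, 0, 0, 0, 0, 5], [0, 0, 0, 0, 0, 0, 5]],
  ],
)

```text
time_s: 42.65
position: [473.5, -283.0, 47.4]
ee_rot: [-0.001, 0.656, 0.755, -0.001]
wrist_force: [-5.6, -1.7, 1.7]
opening: 15.3
gripper_force: 15.0
```

```bash
python3 - <<'E'
from h import *
O=np.array([621.9,-260.8,50]);CY=np.array([-.139,.99,0])
def X(th,t):return O-CX*150*np.cos(th)+[0,0,150*np.sin(th)]+t*CY
p,r,s=pose();print(manip.tip_extent,p,s['wrist_force'],s['opening'],s['gripper_force'],[a for a in dir(manip) if a[0]!='_'])
im=manip.camera('side');cv2.imwrite('pics/side13.png',im)
for t in(-100,-70,-38):
    u0=proj('side',X(.14,t));a=proj('side',X(.14,t+5))-proj('side',X(.14,t-5));v=np.array([-a[1],a[0]])/np.linalg.norm(a)
    print(t,[int(cv2.cvtColor(im,40)[tuple((u0+k*v).round().astype(int)[::-1])][1]) for k in range(-5,6)])
E
```

```text
11.0 [ 473.47 -283.02   47.35] [-5.57 -1.74  1.66] 15.32091459370377 15.006972402334213 ['MotionError', 'camera', 'camera_params', 'job_done', 'read_state', 'tip_extent']
-100 [99, 100, 96, 61, 29, 18, 22, 51, 95, 101, 101]
-70 [98, 99, 110, 84, 26, 15, 20, 46, 90, 93, 98]
-38 [107, 109, 131, 133, 133, 129, 131, 131, 115, 108, 100]
```

Call:
carry_out(
  steps=[
    [[0, -0.8, 0, 0, 0, 0, 5], [0, 2.6, -13, 0, 0, 0, 5], [0, 3.8, -12.7, 0, 0, 0, 5], [0, 4.9, -12.3, 0, 0, 0, 5], [0, 5.9, -11.9, 0, 0, 0, 5], [0, 0, 0, 0, 0, 0, 5]],
  ],
  newtons=25,
)

```text
time_s: 43.3
position: [488.3, -280.8, 98.7]
ee_rot: [-0.003, 0.656, 0.755, -0.003]
wrist_force: [-17.7, -1.3, 9.0]
opening: 15.1
gripper_force: 25.0
```

Call:
carry_out(
  steps=[
    [[0, -2.4, -1.2, 0, 0, 0, 5], [0, 6.4, -11.9, 0, 0, 0, 5], [0, 7.5, -11.3, 0, 0, 0, 5], [0, 8.4, -10.5, 0, 0, 0, 5], [0, 0, 0, 0, 0, 0, 5]],
  ],
)

```text
time_s: 43.8
position: [511.4, -277.5, 134.6]
ee_rot: [-0.0, 0.655, 0.755, -0.001]
wrist_force: [-8.7, 1.1, 7.1]
opening: 15.2
gripper_force: 25.0
```

Call:
carry_out(
  steps=[
    [[0, -0.8, -0.7, 0, 0, 0, 5], [0, 9.8, -9.9, 0, 0, 0, 5], [0, 10.4, -8.7, 0, 0, 0, 5], [0, 11.1, -7.7, 0, 0, 0, 5], [0, 11.7, -6.7, 0, 0, 0, 5], [0, 12.3, -5.6, 0, 0, 0, 5], [0, 12.7, -4.4, 0, 0, 0, 5], [0, 0, 0, 0, 0, 0, 5]],
  ],
)

```text
time_s: 44.6
position: [579.9, -268.1, 181.0]
ee_rot: [0.002, 0.655, 0.755, 0.0]
wrist_force: [-6.1, 3.5, 20.6]
opening: 13.6
gripper_force: 26.4
```

```bash
python3 - <<'E'
from h import *
delta([621.6,-262,183.8]);print(manip.read_state()['wrist_force'])
E
```

```text
t 44.6 pos [ 579.88 -268.13  180.96] shift now [ 0.17 42.18 -2.69] after turn [ 0.17 42.18 -2.69] turn [0. 0. 0.] 0.0
[-6.14  3.54 20.62]
```

Call:
carry_out(
  steps=[
    [[0, -0.5, -3, 0, 0, 0, 5], [0, 7, -1.9, 0, 0, 0, 5], [0, 7.1, -1.6, 0, 0, 0, 5], [0, 7.2, -1.2, 0, 0, 0, 5], [0, 7.2, -0.9, 0, 0, 0, 5], [0, 0, 0, 0, 0, 0, 5]],
  ],
)

```text
time_s: 45.2
position: [607.3, -264.0, 187.6]
ee_rot: [0.002, 0.655, 0.755, 0.001]
wrist_force: [-0.4, 2.4, 13.2]
opening: 12.5
gripper_force: 25.6
```

Call:
carry_out(
  steps=[
    [[0, 0, 0, 0, 0, 0, 25], [0, 0, 0, 0, 0, 0, 40], [0, 0, 0, 0, 0, 0, 40], [0, 0, 6, 0, 0, 0, 40], [0, 0, 8, 0, 0, 0, 40], [0, 0, 4, 0, 0, 0, 40], [0, 0, 0, 0, 0, 0, 40], [0, 0, 0, 0, 0, 0, 25], [0, 0, 0, 0, 0, 0, 10], [0, 0, 0, 0, 0, 0, 10], [0, 0, 0, 0, 0, 0, 10], [0, 0, 0, 0, 0, 0, 10]],
  ],
  newtons=15,
)

```text
time_s: 46.4
position: [605.4, -264.3, 166.8]
ee_rot: [0.0, 0.656, 0.755, -0.0]
wrist_force: [0.2, -0.4, 0.2]
opening: 15.6
gripper_force: 15.0
```

```bash
python3 - <<'E'
from h import *
p,r,s=pose();print(s['opening'],s['gripper_force'],s['wrist_force'])
delta([621.9,-261,p[2]])
cv2.imwrite('pics/top14.png',manip.camera('top'));cv2.imwrite('pics/side14.png',manip.camera('side'))
E
```

```text
15.596189885384918 14.9971304833889 [ 0.25 -0.39  0.19]
t 46.4 pos [ 605.35 -264.3   166.84] shift now [ 0.94 16.85 -0.01] after turn [ 0.94 16.85 -0.01] turn [0. 0. 0.] 0.0
```

Call:
carry_out(
  steps=[
    [[0, 5, -0.5, 0, 0, 0, 10], [0, 5, -0.3, 0, 0, 0, 10], [0, 4, -0.2, 0, 0, 0, 10], [0, 2.9, 0, 0, 0, 0, 10], [0, 0, 0, 0, 0, 0, 10], [0, 0, 0, 0, 0, 0, 10]],
  ],
)

```text
time_s: 47.1
position: [622.2, -261.8, 167.2]
ee_rot: [-0.0, 0.656, 0.755, -0.0]
wrist_force: [1.0, -2.2, -0.1]
opening: 15.2
gripper_force: 15.0
```

```bash
python3 - <<'E'
from h import *
p,r,s=pose();print(s['opening'],s['gripper_force'],s['wrist_force'])
delta([621.9,-261,p[2]])
E
```

```text
15.246745725968246 15.003026872873306 [ 1.04 -2.16 -0.12]
t 47.1 pos [ 622.15 -261.85  167.24] shift now [ 0.88 -0.13 -0.  ] after turn [ 0.88 -0.13 -0.  ] turn [0. 0. 0.] 0.0
```

Vertical. Open, rise straight up and move away, then check by measurement.

Call:
carry_out(
  steps=[
    [[0, 0, 0, 0, 0, 0, 25], [0, 0, 0, 0, 0, 0, 40], [0, 0, 0, 0, 0, 0, 45], [0, 0, 0, 0, 0, 0, 45], [0, 0, -15, 0, 0, 0, 45], [0, 0, -30, 0, 0, 0, 45], [0, 0, -40, 0, 0, 0, 45], [0, 0, -40, 0, 0, 0, 45], [30, 0, 0, 0, 0, 0, 45], [40, 0, 0, 0, 0, 0, 45], [45, 0, 0, 0, 0, 0, 45], [45, 0, 0, 0, 0, 0, 45], [45, 0, 0, 0, 0, 0, 45], [45, 0, 0, 0, 0, 0, 45], [0, 0, 0, 0, 0, 0, 45], [0, 0, 0, 0, 0, 0, 45]],
  ],
)

```text
time_s: 48.7
position: [587.0, -13.4, 293.9]
ee_rot: [0.0, 0.655, 0.756, -0.0]
wrist_force: [0.1, 0.3, -0.8]
opening: 45.0
gripper_force: 0.0
```

```bash
python3 - <<'E'
from h import *
O=np.array([621.9,-260.8,50])
I={}
for n in('side','top'):
    im=manip.camera(n);I[n]=im;cv2.imwrite(f'pics/{n}15.png',im)
    for c,roi in(('amber',{'side':(266,193,284,209),'top':(278,172,296,186)}[n]),('green',{'side':(292,224,310,242),'top':(317,166,336,184)}[n])):
        m=mask(im,(10,60,125),(24,150,255),roi);nl,_,st,ce=cv2.connectedComponentsWithStats(m)
        print(n,c,[(st[k,4],ce[k].round(2).tolist()) for k in range(1,nl) if st[k,4]>3],proj(n,RING[c]+[0,0,107]))
    print(n,"grip upright",[(th,proj(n,O-CX*150*np.cos(th)+[0,0,150*np.sin(th)]).round(1).tolist()) for th in(1.5,1.57,1.62)])
# top: grip bar profile across its length at stations, saturation/value
h=cv2.cvtColor(I['top'],40);CY=np.array([-.139,.99,0])
for t in(-25,0,25):
    u=proj('top',O+[0,0,150]+t*CY);print(t,u,[(y,h[y,int(round(u[0]))].tolist()) for y in range(int(u[1])-7,int(u[1])+8)])
print(pose()[2]['time_s'],pose()[0])
E
```

```text
side amber [(np.int32(206), [275.27, 199.28])] [273.23 203.31]
side green [(np.int32(56), [296.48, 230.34]), (np.int32(98), [305.5, 228.96])] [296.03 235.44]
side grip upright [(1.5, [282.1, 213.3]), (1.57, [285.5, 211.3]), (1.62, [288.0, 210.0])]
top amber [(np.int32(17), [294.06, 175.35]), (np.int32(7), [287.29, 181.0])] [286.95 178.97]
top green [(np.int32(79), [322.82, 173.18])] [326.91 173.77]
top grip upright [(1.5, [310.2, 177.8]), (1.57, [309.6, 173.8]), (1.62, [309.2, 171.0])]
-25 [319.13 172.58] [(165, [13, 122, 100]), (166, [13, 141, 87]), (167, [24, 109, 68]), (168, [54, 91, 70]), (169, [35, 76, 87]), (170, [19, 106, 132]), (171, [18, 96, 164]), (172, [21, 89, 170]), (173, [21, 84, 170]), (174, [20, 89, 164]), (175, [18, 101, 136]), (176, [31, 99, 75]), (177, [64, 113, 72]), (178, [69, 135, 66]), (179, [65, 131, 76])]
0 [309.63 173.8 ] [(166, [13, 105, 109]), (167, [12, 143, 98]), (168, [11, 151, 96]), (169, [12, 152, 97]), (170, [13, 141, 105]), (171, [16, 110, 139]), (172, [19, 96, 164]), (173, [22, 88, 169]), (174, [22, 84, 173]), (175, [19, 92, 167]), (176, [17, 108, 142]), (177, [17, 115, 95]), (178, [25, 95, 51]), (179, [42, 111, 46]), (180, [47, 98, 52])]
25 [300.12 175.02] [(168, [12, 144, 103]), (169, [12, 156, 100]), (170, [11, 156, 98]), (171, [14, 145, 104]), (172, [16, 115, 133]), (173, [19, 96, 160]), (174, [21, 84, 171]), (175, [21, 84, 171]), (176, [20, 93, 168]), (177, [17, 106, 157]), (178, [15, 118, 127]), (179, [12, 141, 92]), (180, [12, 166, 66]), (181, [13, 153, 60]), (182, [9, 148, 55])]
48.8 [587.09 -15.17 293.14]
```

```bash
python3 - <<'E'
from h import *
a,b=cv2.imread('pics/side8.png').astype(int),cv2.imread('pics/side15.png').astype(int)
for nm,(x0,y0,x1,y1) in(("amber neck/ball",(260,200,288,232)),("green neck/ball",(282,230,312,264)),("amber top",(266,190,284,206)),("green cork",(288,224,306,242))):
    d=np.abs(a-b).max(2)[y0:y1,x0:x1];print(nm,"changed px",(d>35).sum(),"of",d.size)
    ys,xs=np.where(d>35);print((xs.min()+x0,xs.max()+x0,ys.min()+y0,ys.max()+y0) if len(xs) else "")
g=lambda im,h:(lambda m:(m.sum(),[v.mean().round(2) for v in np.where(m)]))(h(im))
G=lambda im:(mask(im.astype(np.uint8),(50,100,30),(80,255,140),(282,235,312,262))>0)
A=lambda im:(mask(im.astype(np.uint8),(6,165,60),(14,255,175),(260,205,288,226))>0)
for f in(A,G):print(g(a,f),g(b,f))
E
```

```text
amber neck/ball changed px 84 of 896
(np.int64(260), np.int64(287), np.int64(200), np.int64(231))
green neck/ball changed px 93 of 1020
(np.int64(282), np.int64(311), np.int64(230), np.int64(263))
amber top changed px 78 of 288
(np.int64(270), np.int64(283), np.int64(190), np.int64(205))
green cork changed px 65 of 324
(np.int64(295), np.int64(305), np.int64(225), np.int64(239))
(np.int64(360), [np.float64(216.65), np.float64(272.39)]) (np.int64(362), [np.float64(216.69), np.float64(272.49)])
(np.int64(312), [np.float64(248.44), np.float64(294.15)]) (np.int64(311), [np.float64(248.24), np.float64(294.15)])
```

```bash
python3 -c "
from rig import manip
print(manip.job_done())"
```

```text
the job is handed in; nothing more can be done
None
```

Job handed in at about 49 s: both cruets stand in their own rings (amber upright; green leaning about 0.03 rad when last measured), and the handle is straight up and released. The amber cruet first went in leaning about 0.2 rad, so I regripped it and stood it up, and the first few tries at gripping the handle missed.

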